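# Flip the coated terracotta tile onto the drying board

## Robot

A 7-joint arm with a two-finger parallel gripper is mounted at the origin on the work surface. World frame = base frame: x ahead of the robot, y to its left, z up, the work surface at z = 0. Lengths are in m, angles in rad, forces in N, time in s.
With the tool pointing down it reaches from about 0.35 to 0.9 m from the base axis. Payload 8.1 kg.
Tool frame: the origin (TCP) lies midway between the tips of the shut fingers; the grasp point (between the pads) lies 19 mm behind it; z points along the fingers, y is the line along which they close (so a half turn about z gives the same grasp; the last joint's range is limited). The gripper opens to 92 mm and grips with 3 to 60 N. Pads are 19 mm wide; open, the fingers measure 130 mm over their backs; the gripper's body (75 mm by 190 mm) begins 47 mm behind the grasp point.
Start: joints at [-1.299, 0.434, 0.025, 1.573, -0.012, 1.134, -0.075], TCP at [0.229, 0.582, 0.227] pointing down, gripper open.
Joint ranges: [-2.62, 2.62], [-0.44, 2.09], [-1.27, 1.32], [0.08, 2.57], [-1.32, 4.46], [0.12, 2], [-2.74, 2.74]. Speed limits (rad/s): [2.22, 2.22, 3.01, 3.01, 3.14, 3.14, 3.14].

## Interface

Orientations are given as a rotation vector (axis times angle).
In Python, from cell import arm gives the robot as it stands.
- The arm moves only by the tool move_arm, never from a script. Its argument "motion" is a list of rows, each an object of numbers: "tx", "ty", "tz": the shift along the tool's x, y, z normalised to -1 to 1, where 1 is 1000 mm; "twist": the turn about the tool's z normalised to -1 to 1, where 1 is pi/2 rad. In form: [{"tx": .., "ty": .., "tz": .., "twist": ..}, ...]. A call has 1 to 12 rows; each row shifts and turns the commanded pose from where the row before left it, along the tool's axes as they then stand; what a row does not reach is not made up. A row lasts 1/10 s, in which the tool goes at most 50 mm and 8.59 degrees, less where a joint would pass 70% of its speed; a pose out of reach is approached as far as the arm can. A call with a number of a shift or a turn outside -1 to 1 is refused whole. A call with a gripper value outside its range is refused whole. "gripper" is the gripper's target within -1 to 1 (shut at 1, half-way at 0, fully open at -1), set as the call begins (left out, the last holds). The fingers move at their own pace and stop on an object; "squeeze" is the grip in N (left out, the last holds). Time passes only in rows, so rows that do not move let the fingers close. It gives the time, the measured TCP pose, the force, the opening and the grip force at its end, in the units of the state.
- arm.observe(): the state, without advancing time (a new reading comes with each control period).
- arm.get_image(name): name is "scene" or "side" or "wrist"; returns the picture (384x512x3 uint8, red, green, blue); there is no depth.
- arm.calibration(name): a dict with "K" (3x3 intrinsics, pixels), "k1" (the pictures are not rectified: a ray, as slopes to the right and down, at radius r is drawn at 1 + k1 r^2 times it, then the intrinsics apply), "T" (4x4, takes a point from camera to world coordinates). Camera axes: x right, y down, z forward; pixel columns grow to the right and rows downward; lengths in m; the calibration is good to about 2 mm. A picture is of the moment at which its call begins: read the wrist's pose just before it. calibration takes no time and is no camera call; for the wrist camera it gives the pose at the moment of the call.
- arm.sign_off(): hands the job in; it is judged then, once.
Trained networks look in the newest picture that a camera, given by its name, has taken for a name from the list of things; names that differ only in an ending like _2 or _b are one class to them, and where a whole thing is asked for, a point or a joint stands for the part that bears it (a point fixed in the world has none). Each returns a list of dicts, best first, with "conf" (0 to 1); they miss things now and then, are a little off and sometimes report something else, mostly with a low value. They report only what shows in the picture. A call takes as long as a camera call. They do not tell look-alikes from the thing itself.
- arm.look_for(camera, query): "point" ([column, row] as shares, 0 to 1, of the picture: columns of its width, rows of its height, amid what is visible of it).
- arm.regions_of(camera, query): "region" (384x512 bool, what is visible of it) and "point" ([column, row] as shares, 0 to 1, of the picture: columns of its width, rows of its height, amid what is visible of it).
- arm.place_of(camera, query): "point" ([column, row] as shares, 0 to 1, of the picture: columns of its width, rows of its height: a listed point, or the origin of a listed thing).
The state is a dict: "clock": time; "joints": joint angles; "dq": joint speeds; "joint_efforts": joint torques, N m; "position": TCP position; "ee_rot": TCP orientation; "force": force on the tool from outside, world axes, zero at the start; "ft_torque": the same for the moment, N m; "width": opening from 0.0 (shut) to 1.0 (fully open); "gripper_force": force on a finger pad.
Only numpy, scipy, OpenCV 4.12 (cv2) and the standard library are available. Lean on these libraries where they do the work, as an engineer would, in place of code of your own. Each camera call takes 0.05 s, during which the arm holds its last target. There are 200 camera calls.

## Task

The square terracotta tile on the drying stand has wet sealer on it, so never touch it with the hand: pick up the spatula from its rest, slide the blade under the overhanging edge of the tile and push it snug against the step with a light but definite push (about 9 N: under 6 N it is not home, and over 13 N chips it; keep the blade light on the deck too). Then flip the tile with the spatula over the step, so that it lies upside down and flat on the raised board (a little overhang at the step is fine), and lay the spatula back on its rest, right way up as it was. Leave everything else alone.

Things in the scene. Friction and masses are not known exactly. Their poses are not given: they have to be found in the camera images.
- stand: Fixed wooden two-level drying stand, 150 mm wide (y); height and yaw vary. x from lower deck to raised board, z up. Lower deck from x = -190 mm, top at z = 12 mm. Raised board to x = 150 mm, top at z = 22 mm. Its front edge, the step (upright, 10 mm high, along y), is a firmly clamped strip set anywhere from x = 0 to -24 mm: that is not measured and must be felt. Origin: middle, x = 0.
- tile: Loose square terracotta tile, 0.15-0.27 kg: plate 95 x 95 x 10 mm over a centred foot 71 x 71 x 5 mm, so all round is an overhang 12 mm deep, 5 mm above the deck. Origin: centre of the foot's underside; z towards the plate (up at the start, down once flipped). Starts on the lower deck, within 0.1 rad of square, 4 to 42 mm short of the step. Once flipped it may overhang the step a little.
- spatula: Loose rigid cranked spatula, 0.14 kg. x from handle to blade, z up. Origin in the plane of the blade's underside, below the grip point. Steel blade 2 mm thick, 60 mm wide, x 45 to 115 mm, underside z = 0. Straight handle 20 mm wide (y), 18 mm high, centre line at z = 45 mm, x -85 to 25 mm; a narrow sloping neck joins them. Starts on its rest.
- spatula_grip (a point): Middle of the handle's section at the place to grip, 45 mm above the spatula's origin; free space under and beside it.
- spatula_tip (a point): Middle of the blade's leading edge, on the underside, 115 mm ahead of the spatula's origin.
- rest: Fixed wooden spatula rest: plate 80 mm wide, 6 mm thick, x -95 to 135 mm, with a block 22 mm long, 50 mm wide, at x = -70 mm, top at z = 42 mm, under the handle's rear. Origin at the table, below the grip point. The spatula lies with its blade on the plate (its origin 6 mm above the rest's), handle on the block, x along the rest's x.
- rest_grip (a point): Point above the rest where the grip point of the laid-down spatula belongs, 51 mm above the rest's origin.
- block: Bystander: wooden scrubbing brush, 100 x 45 mm, 40 mm high, bristles down, left of the spatula rest. Origin at the centre of its underside.
- shoehorn: Bystander: flat stainless shoe horn, 206 mm long, lying on the decking right of the stand. Origin near its middle.
- cup: Bystander: ceramic cup, 76 mm across, 85 mm high, beyond the spatula rest. Origin at the centre of its underside.
- tin: Bystander: flat round metal tin, 72 mm across, 24 mm high, at the right front, by the shoe horn. Origin at the centre of its underside.
- pot: Bystander: small clay pot, 70 mm across, 60 mm high, right of the stand. Origin at the centre of its underside.
Not all that is in view belongs to the job. There is more than one size of the spatula; the one meant has the size given above. There is more than one size of the rest; the job needs the larger.

How it is judged:
By the outcome, as a careful person would: the job done as asked, in the order asked, and still so for the second after the job is handed in, with the robot touching nothing.
It also fails if it takes over 66 s, if anything falls off the work surface, if the arm or the gripper's body presses on something with over 40 N, if the wrist force passes 120 N, or if a joint passes its speed limit or range.

## Working session

There is one attempt and no reset: what is moved stays moved. The work goes in short steps, Python scripts to look and compute and a tool call to move; the robot and the scene stay as the last step left them, time stands still between calls to the robot, and variables do not carry over. Pictures are saved under pics/ and viewed, at most 10 in all, crops included, and the job is handed in when it is done.

Besides the shell and the picture viewer there is one more tool, called by a JSON object that holds its "api" and its "payload". move_arm: Moves the arm, as the interface text tells. Scaled input: -1 to 1 covers 1000 mm each way for a shift and pi/2 rad each way for a turn. Its arguments: {"type":"object","properties":{"motion":{"type":"array","items":{"type":"object","properties":{"tx":{"type":"number"},"ty":{"type":"number"},"tz":{"type":"number"},"twist":{"type":"number"}}}},"gripper":{"type":"number"},"squeeze":{"type":"number"}},"required":["motion"]}

```bash
ls; mkdir -p pics; cat > h.py <<'E'
import numpy as np, cv2
from scipy.spatial.transform import Rotation as R
from cell import arm
def ray(cam,pt,C=None):
    c=C or arm.calibration(cam); K=np.array(c["K"]);T=np.array(c["T"])
    u=np.array([pt[0]*512,pt[1]*384]); d=(u-K[:2,2])/[K[0,0],K[1,1]]
    s=d.copy()
    for _ in range(20): s=d/(1+c["k1"]*(s@s))
    v=T[:3,:3]@[s[0],s[1],1]; return T[:3,3],v
def onz(cam,pt,z,C=None):
    o,v=ray(cam,pt,C); return o+v*(z-o[2])/v[2]
def proj(cam,P,C=None):
    c=C or arm.calibration(cam); K=np.array(c["K"]);T=np.array(c["T"])
    p=T[:3,:3].T@(np.array(P)-T[:3,3]); s=p[:2]/p[2]; s=s*(1+c["k1"]*(s@s))
    return s*[K[0,0],K[1,1]]+K[:2,2]
def save(cam,name):
    im=arm.get_image(cam); cv2.imwrite(f"pics/{name}.png",im[...,::-1]); return im
E
python3 - <<'E'
from h import *
a=save("scene","a"); b=save("side","b")
cv2.imwrite("pics/ab.png",np.hstack([cv2.resize(x,(800,600))[...,::-1] for x in(a,)]))
for c in("scene","side"):
    for q in("stand","tile","spatula","spatula_grip","spatula_tip","rest","rest_grip"):
        print(c,q,[(np.round(np.array(d["point"])*[512,384]),round(d["conf"],2),onz(c,d["point"],0.05).round(3)) for d in arm.place_of(c,q)])
print(arm.observe())
E
```

```text
pics
scene stand [(array([208., 255.]), 0.68, array([0.709, 0.018, 0.05 ]))]
scene tile [(array([219., 232.]), 0.61, array([0.617, 0.006, 0.05 ]))]
scene spatula [(array([280., 204.]), 0.82, array([0.422, 0.132, 0.05 ])), (array([314., 236.]), 0.8, array([0.493, 0.282, 0.05 ])), (array([351., 182.]), 0.69, array([0.212, 0.317, 0.05 ])), (array([316., 228.]), 0.61, array([0.463, 0.277, 0.05 ]))]
scene spatula_grip [(array([317., 227.]), 0.86, array([0.455, 0.278, 0.05 ])), (array([350., 163.]), 0.73, array([0.127, 0.285, 0.05 ])), (array([281., 201.]), 0.6, array([0.407, 0.132, 0.05 ])), (array([209., 254.]), 0.42, array([0.703, 0.016, 0.05 ]))]
scene spatula_tip [(array([311., 263.]), 0.83, array([0.594, 0.311, 0.05 ])), (array([350., 201.]), 0.81, array([0.303, 0.341, 0.05 ])), (array([271., 185.]), 0.76, array([0.358, 0.07 , 0.05 ]))]
scene rest [(array([315., 233.]), 0.59, array([0.481, 0.28 , 0.05 ])), (array([207., 170.]), 0.57, array([ 0.397, -0.167,  0.05 ]))]
scene rest_grip [(array([314., 230.]), 0.81, array([0.471, 0.275, 0.05 ])), (array([205., 163.]), 0.64, array([ 0.367,
[... 1072 characters left out ...]
05 ]))]
{'clock': 0.8, 'joints': array([-1.29860901,  0.4344432 ,  0.02500057,  1.57319011, -0.01162439,
        1.13402188, -0.07513064]), 'dq': array([ 0.00229052,  0.00088204,  0.00032088,  0.00091674,  0.00103075,
       -0.00025616, -0.00010878]), 'joint_efforts': array([-1.22572957e-03, -6.67604685e+01,  9.82583463e-01, -3.14795494e+01,
       -6.07784651e-02,  3.24763439e-02,  3.78316872e-05]), 'position': array([0.22881872, 0.58162072, 0.22678098]), 'ee_rot': array([-5.85469441e-01, -3.08655412e+00, -1.30988706e-04]), 'force': array([-0.64911701,  0.43945463,  0.50261449]), 'ft_torque': array([-0.0294561 , -0.02995144, -0.0303923 ]), 'gripper_force': 0.0, 'width': 0.9965599067734461}
```

View pics/ab.png

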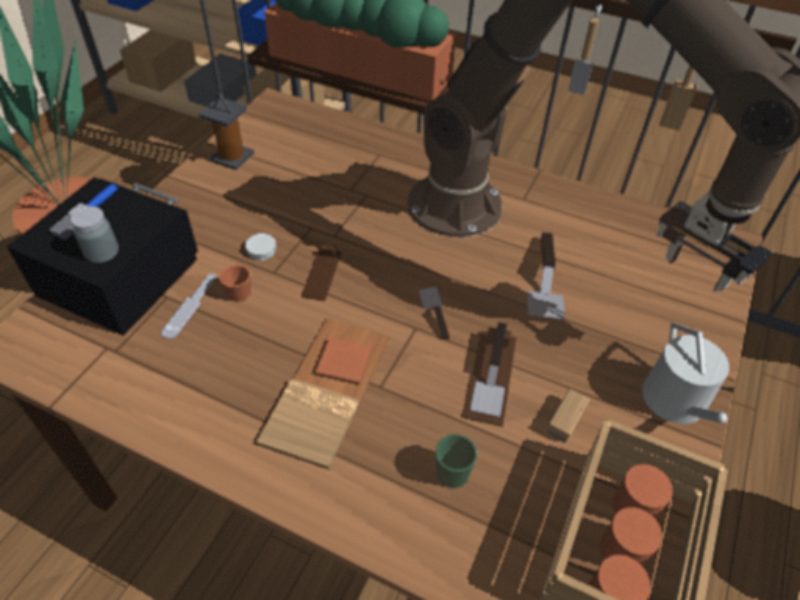

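View pics/b.png

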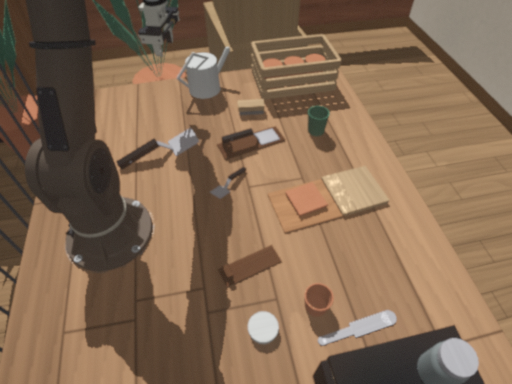

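Three spatulas (scene picture, 512-scale):
- (350,182): lies loose on the boards and looks bigger.
- (280,204): small and loose.
- (315,233): lies on the rest next to the brush.

Two rests: (315,233), which is occupied, and (207,170), which is empty.

The occupied rest and its spatula fit the description. I'll check the sizes and one crop.

```bash
python3 - <<'E'
from h import *
def tri(p,q):
    (o1,v1),(o2,v2)=ray("scene",np.array(p)/[512,384]),ray("side",np.array(q)/[512,384])
    t=np.linalg.lstsq(np.c_[v1,-v2],o2-o1,rcond=None)[0]; a,b=o1+t[0]*v1,o2+t[1]*v2
    return ((a+b)/2).round(3),round(np.linalg.norm(a-b),3)
for n,p,q in(("grip",(317,227),(245,134)),("tip",(311,263),(277,135)),("bigG",(350,163),(147,148)),("bigT",(350,201),(197,132)),("smG",(281,201),(234,176)),("smT",(271,185),(216,194)),("stand",(208,255),(331,201)),("tile",(219,232),(305,198)),("rest2",(207,170),(244,267))): print(n,*tri(p,q))
for c in("scene","side"):
    for q in("stand","tile","rest"):
        for d in arm.regions_of(c,q)[:2]:
            m=d["region"].astype(np.uint8); r=cv2.minAreaRect(np.argwhere(m)[:,::-1].astype(np.float32)); P=cv2.boxPoints(r)
            cn=max(cv2.findContours(m,0,2)[0],key=cv2.contourArea); ap=cv2.approxPolyDP(cn,5,True)[:,0]
            print(c,q,d["conf"],[onz(c,(x+.5)/np.array([512,384]),.02)[:2].round(3).tolist() for x in ap])
a=cv2.imread("pics/a.png")
cv2.imwrite("pics/c.png",cv2.resize(a[130:290,180:380],(800,600),interpolation=cv2.INTER_CUBIC))
E
```

```text
grip [0.455 0.278 0.046] 0.003
tip [0.57  0.301 0.004] 0.015
bigG [0.122 0.284 0.044] 0.005
bigT [0.293 0.338 0.035] 0.008
smG [0.388 0.121 0.02 ] 0.006
smT [0.326 0.06  0.016] 0.004
stand [ 0.673 -0.011 -0.02 ] 0.004
tile [ 0.59  -0.008  0.011] 0.007
rest2 [ 0.363 -0.191  0.007] 0.004
scene stand 0.74 [[0.507, -0.075], [0.83, -0.059], [0.826, 0.08], [0.501, 0.053]]
scene tile 0.66 [[0.556, -0.055], [0.644, -0.039], [0.627, 0.047], [0.54, 0.032]]
scene rest 0.94 [[0.367, 0.241], [0.394, 0.226], [0.607, 0.275], [0.591, 0.348], [0.361, 0.282], [0.492, 0.298], [0.557, 0.335], [0.585, 0.28], [0.483, 0.281]]
scene rest 0.77 [[0.305, -0.188], [0.338, -0.217], [0.482, -0.166], [0.457, -0.128]]
side stand 0.61 [[0.829, -0.066], [0.813, 0.067], [0.636, 0.043], [0.639, -0.053], [0.561, -0.077], [0.535, 0.028], [0.483, 0.022], [0.497, -0.115]]
side tile 0.82 [[0.622, 0.042], [0.54, 0.022], [0.552, -0.068], [0.64, -0.049]]
side tile 0.69 [[0.493, 0.295], [0.477, 0.326], [0.378, 0.289]]
side rest 0.68 [[0.453, -0.158], [0.3, -0.19], [0.31, -0.244], [0.455, -0.205]]
```

View pics/c.png

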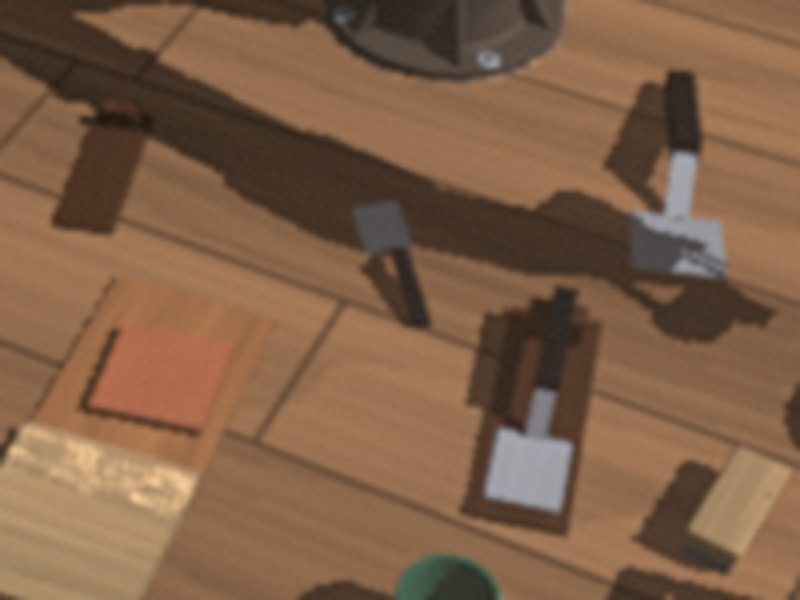

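The crop confirms it. The blade and handle at crop (530,420) lie on the larger rest; the loose ones at (680,170) and (390,260) are a larger and a smaller size. Now I'll go above it.

{"api": "move_arm", "payload": {"motion": [{"tx": -0.04,"ty": -0.025},{"tx": -0.04,"ty": -0.025},{"tx": -0.04,"ty": -0.025},{"tx": -0.04,"ty": -0.025},{"tx": -0.04,"ty": -0.025},{"tx": -0.04,"ty": -0.025},{"tx": -0.04,"ty": -0.025},{"tx": -0.04,"ty": -0.025},{"twist": -0.093},{"twist": -0.093},{"twist": -0.093},{"twist": -0.093}], "gripper": -1}}

```text
invalid input
```

```bash
python3 - <<'E'
from h import *
s=arm.observe();M=R.from_rotvec(s["ee_rot"]).as_matrix();print(s["clock"],s["position"],M.round(3).tolist(),s["force"],s["width"])
save("wrist","w1");C=arm.calibration("wrist")
for q,z in(("spatula_grip",.051),("spatula_tip",.006),("rest_grip",.051),("spatula",.006)):
    for d in arm.place_of("wrist",q)[:2]: print(q,d["conf"],np.array(d["point"])*[512,384],onz("wrist",d["point"],z,C).round(4))
E
```

```text
1.1 [0.22884057 0.58160811 0.2267212 ] [[-0.931, 0.366, 0.0], [0.366, 0.931, 0.0], [0.0, 0.0, -1.0]] [ 0.24306824 -0.49096735 -0.14894973] 1.0045353512143527
```

View pics/w1.png

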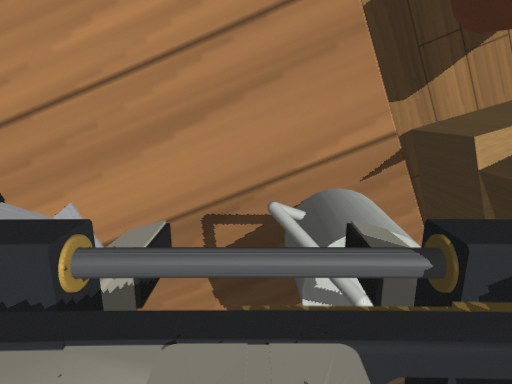

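The wrist picture only shows the watering can at (340,230), because the move was refused. I'll retry with all the fields filled in.

{"api": "move_arm", "payload": {"motion": [{"tx": -0.04,"ty": -0.025,"tz": 0,"twist": 0},{"tx": -0.04,"ty": -0.025,"tz": 0,"twist": 0},{"tx": -0.04,"ty": -0.025,"tz": 0,"twist": 0},{"tx": -0.04,"ty": -0.025,"tz": 0,"twist": 0},{"tx": -0.04,"ty": -0.025,"tz": 0,"twist": 0},{"tx": -0.04,"ty": -0.025,"tz": 0,"twist": 0},{"tx": -0.04,"ty": -0.025,"tz": 0,"twist": 0},{"tx": -0.04,"ty": -0.025,"tz": 0,"twist": 0},{"tx": 0,"ty": 0,"tz": 0,"twist": -0.093},{"tx": 0,"ty": 0,"tz": 0,"twist": -0.093},{"tx": 0,"ty": 0,"tz": 0,"twist": -0.093},{"tx": 0,"ty": 0,"tz": 0,"twist": -0.093}]}}

```text
clock: 2.55
position: [0.4535, 0.2782, 0.2268]
ee_rot: [-0.337, 3.123, 0.0]
force: [-0.8, -1.1, 0.5]
width: 0.997
gripper_force: 0.0
```

```bash
cat > look.py <<'E'
from h import *
import sys
def st():
    s=arm.observe();M=R.from_rotvec(s["ee_rot"]).as_matrix();print(round(s["clock"],2),s["position"].round(4),M[:2,0].round(3),np.array(s["force"]).round(2),round(s["width"],3),round(s["gripper_force"],1));return s,M
E
python3 - <<'E'
from look import *
st()
save("wrist","w2");C=arm.calibration("wrist")
for q,z in(("spatula_grip",.051),("spatula_tip",.006),("rest_grip",.051),("spatula",.006)):
    for d in arm.place_of("wrist",q)[:2]: print(q,d["conf"],np.array(d["point"])*[512,384],onz("wrist",d["point"],z,C).round(4))
E
```

```text
2.55 [0.4535 0.2782 0.2268] [-0.977 -0.213] [-0.78 -1.11  0.53] 0.997 0.0
spatula_grip 0.87 [126.976   77.2992] [0.3874 0.1315 0.051 ]
spatula_grip 0.57 [257.5872 177.2928] [0.4563 0.2786 0.051 ]
spatula_tip 0.83 [255.8976 261.696 ] [0.5744 0.3033 0.006 ]
spatula_tip 0.71 [353.0752  21.888 ] [0.2777 0.3425 0.006 ]
rest_grip 0.94 [259.7888 176.6016] [0.4551 0.2808 0.051 ]
spatula 0.89 [133.7856  69.696 ] [0.3776 0.1202 0.006 ]
spatula 0.78 [258.7136 168.9984] [0.4551 0.2797 0.006 ]
```

View pics/w2.png

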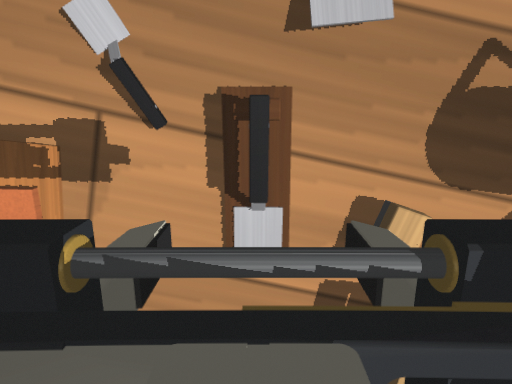

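The spatula handle is at column 259, rows 95–208, in line with the tool. Its blade is below it, and the brush is at (400,220). I'll go down with the fingers half open, then grip.

{"api": "move_arm", "payload": {"motion": [{"tx": -0.0025,"ty": 0.0005,"tz": 0,"twist": 0},{"tx": 0,"ty": 0,"tz": 0.045,"twist": 0},{"tx": 0,"ty": 0,"tz": 0.045,"twist": 0},{"tx": 0,"ty": 0,"tz": 0.045,"twist": 0},{"tx": 0,"ty": 0,"tz": 0.03,"twist": 0},{"tx": 0,"ty": 0,"tz": 0.02,"twist": 0},{"tx": 0,"ty": 0,"tz": 0.01,"twist": 0},{"tx": 0,"ty": 0,"tz": 0,"twist": 0}], "gripper": 0}}

```text
clock: 3.6
position: [0.4552, 0.2791, 0.0308]
ee_rot: [0.327, -3.123, 0.002]
force: [-0.8, -0.2, 0.4]
width: 0.502
gripper_force: 0.0
```

{"api": "move_arm", "payload": {"motion": [{"tx": 0,"ty": 0,"tz": 0,"twist": 0},{"tx": 0,"ty": 0,"tz": 0,"twist": 0},{"tx": 0,"ty": 0,"tz": 0,"twist": 0},{"tx": 0,"ty": 0,"tz": 0,"twist": 0},{"tx": 0,"ty": 0,"tz": 0,"twist": 0},{"tx": 0,"ty": 0,"tz": 0,"twist": 0}], "gripper": 1, "squeeze": 55}}

```text
clock: 4.2
position: [0.4562, 0.2797, 0.0326]
ee_rot: [-0.328, 3.123, 0.001]
force: [-0.8, 0.3, 6.6]
width: 0.213
gripper_force: 55.0
```

{"api": "move_arm", "payload": {"motion": [{"tx": 0,"ty": 0,"tz": -0.02,"twist": 0},{"tx": 0,"ty": 0,"tz": -0.04,"twist": 0},{"tx": 0,"ty": 0,"tz": -0.045,"twist": 0},{"tx": 0,"ty": 0,"tz": -0.045,"twist": 0},{"tx": -0.009,"ty": -0.044,"tz": -0.007,"twist": 0},{"tx": -0.009,"ty": -0.044,"tz": -0.007,"twist": 0},{"tx": -0.009,"ty": -0.044,"tz": -0.007,"twist": 0},{"tx": -0.009,"ty": -0.044,"tz": -0.007,"twist": 0},{"tx": -0.009,"ty": -0.044,"tz": -0.007,"twist": 0},{"tx": -0.009,"ty": -0.044,"tz": -0.007,"twist": 0},{"tx": -0.009,"ty": -0.04,"tz": -0.007,"twist": 0},{"tx": 0,"ty": 0,"tz": 0,"twist": 0}]}}

```text
clock: 5.4
position: [0.5824, -0.0125, 0.2317]
ee_rot: [-0.314, 3.124, -0.006]
force: [1.1, 0.5, -0.6]
width: 0.214
gripper_force: 55.0
```

```bash
python3 - <<'E'
from look import *
st()
save("wrist","w3");C=arm.calibration("wrist");print(np.array(C["T"]).round(3).tolist())
for q in("stand","tile"):
    for d in arm.regions_of("wrist",q)[:1]:
        m=d["region"].astype(np.uint8); cn=max(cv2.findContours(m,0,2)[0],key=cv2.contourArea); ap=cv2.approxPolyDP(cn,5,True)[:,0]
        print(q,d["conf"],[(x.tolist(),onz("wrist",(x+.5)/np.array([512,384]),.027 if q=="tile" else .012,C)[:2].round(4).tolist()) for x in ap])
    print([ (q,d["conf"],onz("wrist",d["point"],.012,C).round(4)) for d in arm.place_of("wrist",q)[:2]])
for q in("spatula_tip","spatula_grip"):
    for d in arm.place_of("wrist",q)[:2]: print(q,d["conf"],np.array(d["point"])*[512,384])
E
```

```text
5.4 [ 0.5824 -0.0125  0.2317] [-0.98  -0.199] [ 1.11  0.52 -0.6 ] 0.214 55.0
[[-0.202, 0.949, 0.242, 0.517], [0.979, 0.196, 0.049, -0.022], [-0.001, 0.247, -0.969, 0.39], [0.0, 0.0, 0.0, 1.0]]
stand 0.97 [([196, 75], [0.4938, -0.0965]), ([188, 216], [0.6588, -0.0807]), ([220, 224], [0.6611, -0.0401]), ([235, 217], [0.6483, -0.0234]), ([220, 209], [0.6418, -0.0435]), ([219, 134], [0.5521, -0.0605]), ([233, 128], [0.5421, -0.0458]), ([232, 81], [0.4918, -0.0563])]
[]
tile 0.89 [([285, 133], [0.5347, 0.013]), ([281, 211], [0.6246, 0.0288]), ([298, 212], [0.6217, 0.0488]), ([302, 134], [0.5319, 0.0318])]
[]
spatula_grip 0.97 [257.28   255.7056]
spatula_grip 0.74 [425.984    8.2944]
```

View pics/w3.png

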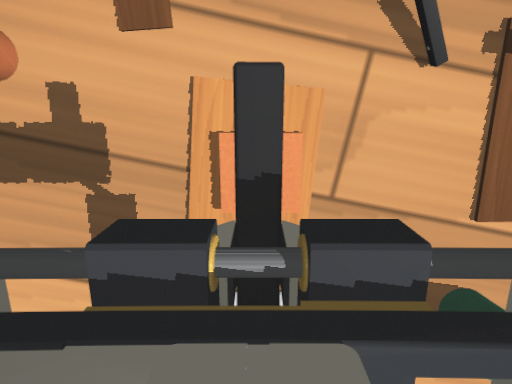

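The tile's rear edge runs from (218,132) to (303,131). The stand's rear corners are at (191,77) and (325,88), with its sides running down to (188,216) and (308,195). I'll fit these.

```bash
python3 - <<'E'
from look import *
C=arm.calibration("wrist")
f=lambda p,z:onz("wrist",(np.array(p)+.5)/[512,384],z,C)[:2]
for z in(.012,.022,.032):
    A,B,L,Rr=f((191,77),z),f((325,88),z),f((188,216),z),f((308,195),z)
    yl,yr=[np.degrees(np.arctan2(*(q-p)[::-1])) for p,q in((A,L),(B,Rr))]
    print(z,A.round(4),B.round(4),"w",np.linalg.norm(B-A).round(4),"yaw",yl.round(2),yr.round(2),np.degrees(np.arctan2(*(B-A)[::-1])).round(2)-90)
for z in(.027,.037,.047):
    a,b,c,d=f((218,132),z),f((303,131),z),f((220,210),z),f((298,212),z)
    print(z,a.round(4),b.round(4),"w",np.linalg.norm(b-a).round(4),np.degrees(np.arctan2(*(b-a)[::-1])).round(2)-90,"sides",[np.degrees(np.arctan2(*(q-p)[::-1])).round(2) for p,q in((a,c),(b,d))])
for cam in("scene","side"):
    for q in("stand","tile"):
        print(cam,q,[d["conf"] for d in arm.regions_of(cam,q)[:1]])
a=save("scene","s4");b=save("side","d4")
cv2.imwrite("pics/e.png",np.vstack([cv2.resize(a[195:305,150:260],(600,300)*1 if 0 else (600,600),interpolation=cv2.INTER_CUBIC)])[...,::-1])
E
```

```text
0.012 [ 0.4964 -0.0964] [0.4763 0.0521] w 0.1498 yaw 7.83 5.69 7.719999999999999
0.022 [ 0.4969 -0.0943] [0.4773 0.0502] w 0.1459 yaw 7.83 5.69 7.719999999999999
0.032 [ 0.4974 -0.0922] [0.4783 0.0484] w 0.1419 yaw 7.83 5.69 7.719999999999999
0.027 [ 0.5477 -0.0549] [0.5268 0.0374] w 0.0946 12.799999999999997 sides [np.float64(11.87), np.float64(10.59)]
0.037 [ 0.5469 -0.0539] [0.5265 0.0359] w 0.092 12.799999999999997 sides [np.float64(11.87), np.float64(10.59)]
0.047 [ 0.546  -0.0528] [0.5262 0.0344] w 0.0894 12.799999999999997 sides [np.float64(11.87), np.float64(10.59)]
scene stand [0.74]
scene tile [0.66]
side stand [0.61]
side tile [0.82]
```

View pics/e.png

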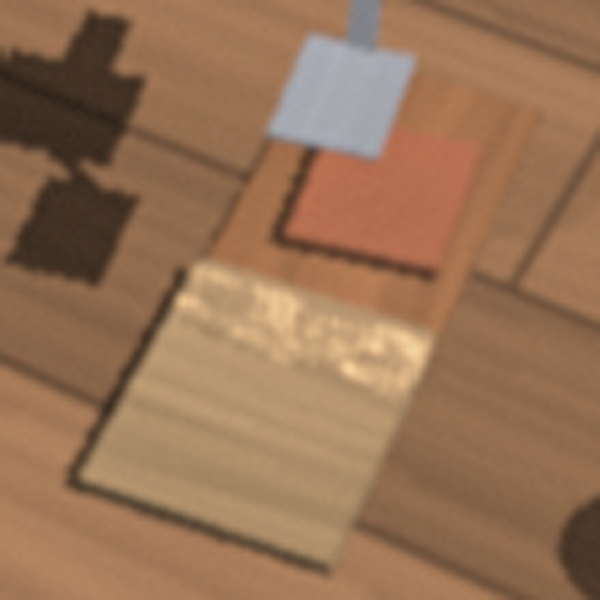

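The scene crop shows the blade at (340,95) above the tile (380,200). The board's far corners are at crop (80,485) and (330,572), and the rough step band is at y≈270–390. I'll refine the stand's yaw from these far corners.

```bash
python3 - <<'E'
from look import *
g=lambda x,y,z: onz("scene",np.array([x/600*110+150,y/600*110+195])/[512,384],z)[:2]
a,b=g(80,485,.022),g(330,572,.022); c=g(540,105,.012); 
print("far",a,b,np.linalg.norm(b-a),"mid",(a+b)/2,"yaw",np.degrees(np.arctan2(*(b-a)[::-1]))-90)
n=b-c; print("rearR",c,"side yaw",np.degrees(np.arctan2(n[1],n[0])),np.linalg.norm(n))
r=np.array([.4863,-.0221]); n=(a+b)/2-r; print("axis from wrist rear",np.degrees(np.arctan2(n[1],n[0])),np.linalg.norm(n))
t=[g(*p,.027) for p in((480,138),(437,270),(285,238))];print("tile",t)
print("tip seen L,R z?",g(270,135,.25),g(380,158,.25))
s,M=st()
C=arm.calibration("scene")
Xs=-M[:,0]; G=s["position"]-M[:,2]*.019; tip=G+.115*Xs+np.array([0,0,-.045]); Y=-M[:,1]*0+np.cross([0,0,1],Xs)
for k in(1,-1): print("blade corner pred",(proj("scene",tip+k*.03*Y)-[150,195])*600/110)
print(tip)
E
```

```text
far [ 0.84015845 -0.05868772] [0.82404653 0.08929463] 0.14885687600370553 mid [0.83210249 0.01530345] yaw 6.213734668475965
rearR [0.48196578 0.04591702] side yaw 7.226830766893035 0.34482003122368005
axis from wrist rear 6.1733524438767216 0.34781946189828633
tile [array([0.53231314, 0.02946807]), array([0.63007105, 0.05138687]), array([ 0.65050373, -0.03950868])]
tip seen L,R z? [0.72823088 0.01479436] [0.716125   0.07009645]
6.05 [ 0.5805 -0.0046  0.2307] [-0.978 -0.208] [ 0.59 -0.14 -0.94] 0.216 55.0
blade corner pred [374.36460917 154.88149663]
blade corner pred [263.56395007 131.18942436]
[0.69296541 0.01935655 0.20474539]
```

{"api": "move_arm", "payload": {"motion": [{"tx": 0,"ty": 0,"tz": 0,"twist": 0.061},{"tx": 0.0375,"ty": 0,"tz": 0.0266,"twist": 0},{"tx": 0.0375,"ty": 0,"tz": 0.0266,"twist": 0},{"tx": 0.0375,"ty": 0.0017,"tz": 0.0266,"twist": 0},{"tx": 0.0375,"ty": 0,"tz": 0.0266,"twist": 0},{"tx": 0.0375,"ty": 0,"tz": 0.0266,"twist": 0},{"tx": 0,"ty": 0,"tz": 0,"twist": 0},{"tx": 0,"ty": 0,"tz": 0,"twist": 0}]}}

```text
clock: 6.85
position: [0.3932, -0.0246, 0.0975]
ee_rot: [0.178, -3.136, -0.0]
force: [0.6, -0.9, -2.0]
width: 0.217
gripper_force: 55.0
```

```bash
cat >> look.py <<'E'
c0=np.array([.588,-.002]); yw=np.radians(6.5); X=np.array([np.cos(yw),np.sin(yw)]); Y=np.array([-X[1],X[0]])
def tipst():
    s,M=st(); d=-M[:2,0]; t=s["position"][:2]+.115*d; z=s["position"][2]+.019-.045
    print("tip rel tile centre: X %.4f Y %.4f z %.4f yaw %.2f"%((t-c0)@X,(t-c0)@Y,z,np.degrees(np.arctan2(d[1],d[0]))))
E
python3 - <<'E'
from look import *
tipst()
im=save("wrist","w5"); C=arm.calibration("wrist")
im2=save("side","s5"); cv2.imwrite("pics/f.png",cv2.resize(im2[150:250,210:400],(800,420),interpolation=cv2.INTER_CUBIC)[...,::-1])
for cam in("scene","side"):
  for d in arm.place_of(cam,"spatula_tip")[:3]: print(cam,d["conf"],onz(cam,d["point"],.071).round(3))
E
```

```text
6.85 [ 0.3932 -0.0246  0.0975] [-0.994 -0.113] [ 0.62 -0.91 -1.96] 0.217 55.0
tip rel tile centre: X -0.0811 Y -0.0004 z 0.0715 yaw 6.50
scene 0.77 [0.386 0.085 0.071]
scene 0.67 [0.323 0.341 0.071]
scene 0.57 [ 0.611 -0.045  0.071]
side 0.96 [0.292 0.283 0.071]
side 0.82 [ 0.508 -0.008  0.071]
side 0.53 [0.323 0.01  0.071]
```

View pics/f.png

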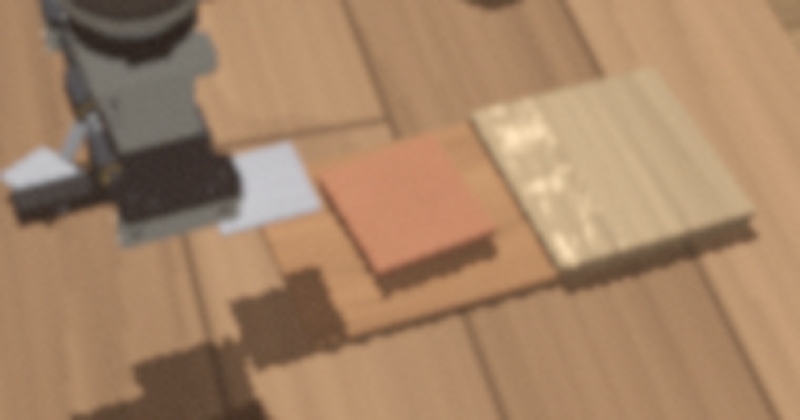

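The side view shows the blade at (270,185), behind the tile (410,205) and in line with it. Next I feel for the deck.

{"api": "move_arm", "payload": {"motion": [{"tx": 0,"ty": 0,"tz": 0.025,"twist": 0},{"tx": 0,"ty": 0,"tz": 0.02,"twist": 0},{"tx": 0,"ty": 0,"tz": 0.006,"twist": 0},{"tx": 0,"ty": 0,"tz": 0.002,"twist": 0},{"tx": 0,"ty": 0,"tz": 0.002,"twist": 0},{"tx": 0,"ty": 0,"tz": 0,"twist": 0},{"tx": 0,"ty": 0,"tz": 0,"twist": 0}]}}

```text
clock: 7.75
position: [0.3946, -0.0244, 0.0433]
ee_rot: [-0.178, 3.135, 0.0]
force: [0.3, 0.4, -0.9]
width: 0.21
gripper_force: 55.0
```

{"api": "move_arm", "payload": {"motion": [{"tx": 0,"ty": 0,"tz": 0.001,"twist": 0},{"tx": 0,"ty": 0,"tz": 0.001,"twist": 0},{"tx": 0,"ty": 0,"tz": 0,"twist": 0},{"tx": 0,"ty": 0,"tz": 0,"twist": 0}]}}

```text
clock: 8.15
position: [0.3941, -0.0245, 0.0407]
ee_rot: [-0.178, 3.137, 0.0]
force: [-0.3, -0.1, -0.8]
width: 0.21
gripper_force: 55.0
```

{"api": "move_arm", "payload": {"motion": [{"tx": 0,"ty": 0,"tz": 0.001,"twist": 0},{"tx": 0,"ty": 0,"tz": 0.0005,"twist": 0},{"tx": 0,"ty": 0,"tz": 0,"twist": 0},{"tx": 0,"ty": 0,"tz": 0,"twist": 0}]}}

```text
clock: 8.55
position: [0.394, -0.0245, 0.0392]
ee_rot: [0.178, -3.136, -0.0]
force: [0.5, 0.5, -1.5]
width: 0.208
gripper_force: 55.0
```

{"api": "move_arm", "payload": {"motion": [{"tx": 0,"ty": 0,"tz": 0.0005,"twist": 0},{"tx": 0,"ty": 0,"tz": 0.0005,"twist": 0},{"tx": 0,"ty": 0,"tz": 0,"twist": 0},{"tx": 0,"ty": 0,"tz": 0,"twist": 0}]}}

```text
clock: 8.95
position: [0.394, -0.0245, 0.0382]
ee_rot: [0.178, -3.136, -0.0]
force: [-0.2, 0.2, -0.4]
width: 0.214
gripper_force: 55.0
```

{"api": "move_arm", "payload": {"motion": [{"tx": 0,"ty": 0,"tz": 0.0005,"twist": 0},{"tx": 0,"ty": 0,"tz": 0,"twist": 0},{"tx": 0,"ty": 0,"tz": 0,"twist": 0}]}}

```text
clock: 9.25
position: [0.3941, -0.0245, 0.0377]
ee_rot: [-0.178, 3.137, 0.0]
force: [-0.6, -0.5, -1.4]
width: 0.214
gripper_force: 55.0
```

{"api": "move_arm", "payload": {"motion": [{"tx": 0,"ty": 0,"tz": 0.0005,"twist": 0},{"tx": 0,"ty": 0,"tz": 0,"twist": 0},{"tx": 0,"ty": 0,"tz": 0,"twist": 0}]}}

```text
clock: 9.55
position: [0.3941, -0.0245, 0.0372]
ee_rot: [0.178, -3.137, -0.0]
force: [-0.3, 0.0, -0.9]
width: 0.212
gripper_force: 55.0
```

{"api": "move_arm", "payload": {"motion": [{"tx": 0,"ty": 0,"tz": 0.0005,"twist": 0},{"tx": 0,"ty": 0,"tz": 0.0005,"twist": 0},{"tx": 0,"ty": 0,"tz": 0,"twist": 0},{"tx": 0,"ty": 0,"tz": 0,"twist": 0}]}}

```text
clock: 9.95
position: [0.394, -0.0245, 0.0362]
ee_rot: [0.178, -3.136, -0.0]
force: [0.0, -0.1, -1.0]
width: 0.211
gripper_force: 55.0
```

```bash
python3 - <<'E'
from look import *
a=[]
for i in range(6):
    arm.get_image("side"); s=arm.observe(); a.append(np.r_[s["force"],s["ft_torque"],s["position"]])
a=np.array(a);print(a.mean(0).round(3),a.std(0).round(3)); tipst()
im2=save("side","s6"); cv2.imwrite("pics/g.png",cv2.resize(im2[150:250,210:400],(800,420),interpolation=cv2.INTER_CUBIC)[...,::-1])
E
```

```text
[ 0.385  0.068 -1.594  0.037  0.015 -0.     0.394 -0.024  0.036] [0.219 0.362 0.469 0.034 0.028 0.018 0.    0.    0.   ]
10.25 [ 0.3941 -0.0245  0.0362] [-0.994 -0.113] [ 0.54  0.24 -2.06] 0.213 55.0
tip rel tile centre: X -0.0802 Y -0.0004 z 0.0102 yaw 6.51
```

{"api": "move_arm", "payload": {"motion": [{"tx": 0,"ty": 0,"tz": 0.0005,"twist": 0},{"tx": 0,"ty": 0,"tz": 0.0005,"twist": 0},{"tx": 0,"ty": 0,"tz": 0,"twist": 0},{"tx": 0,"ty": 0,"tz": 0,"twist": 0}]}}

```text
clock: 10.7
position: [0.3941, -0.0245, 0.0352]
ee_rot: [0.178, -3.137, -0.0]
force: [-0.7, 0.4, -1.6]
width: 0.215
gripper_force: 55.0
```

{"api": "move_arm", "payload": {"motion": [{"tx": 0,"ty": 0,"tz": 0.0005,"twist": 0},{"tx": 0,"ty": 0,"tz": 0.0005,"twist": 0},{"tx": 0,"ty": 0,"tz": 0,"twist": 0},{"tx": 0,"ty": 0,"tz": 0,"twist": 0}]}}

```text
clock: 11.1
position: [0.3941, -0.0245, 0.0342]
ee_rot: [-0.178, 3.137, 0.0]
force: [-0.6, -0.7, -0.5]
width: 0.214
gripper_force: 55.0
```

```bash
python3 - <<'E'
from look import *
im2=save("side","s7"); im=arm.get_image("scene")
cv2.imwrite("pics/g.png",np.vstack([cv2.resize(im2[160:240,210:350],(800,300),interpolation=cv2.INTER_CUBIC),cv2.resize(im[180:260,180:320],(800,300),interpolation=cv2.INTER_CUBIC)])[...,::-1])
s=arm.observe();print(s["force"],s["ft_torque"])
E
```

```text
[-0.10425033 -0.68197712 -1.82511364] [ 0.06741871  0.0702741  -0.03787367]
```

View pics/g.png

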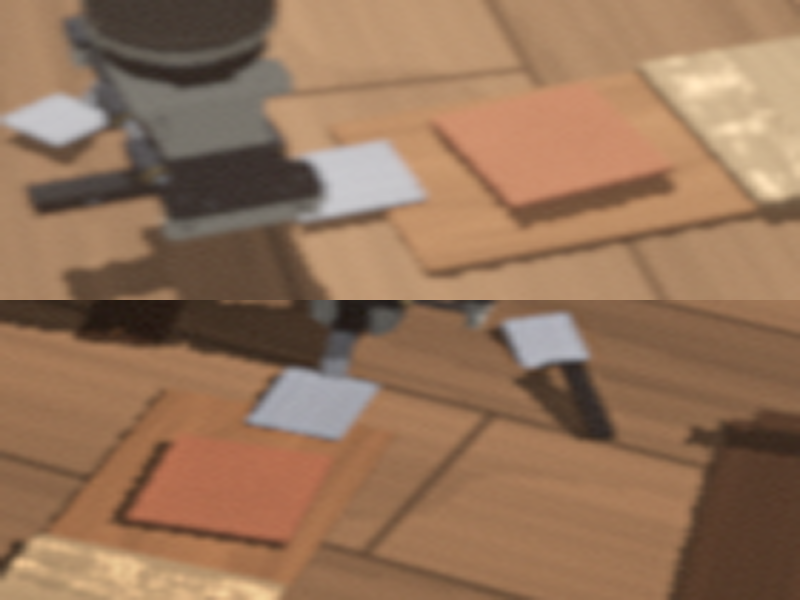

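Both views show the blade just over the deck's rear. It looks shifted to +y relative to the tile, and its height isn't clear, so I'll work both out from these pixels.

```bash
python3 - <<'E'
from look import *
sd=lambda p:np.array([p[0]*140/800+210,p[1]*80/300+160])/[512,384]
sc=lambda p:np.array([p[0]*140/800+180,(p[1]-300)*80/300+180])/[512,384]
rel=lambda P:np.array([(P[:2]-c0)@X,(P[:2]-c0)@Y])*1e3
def tri(p,q):
    (o1,v1),(o2,v2)=ray("scene",sc(p)),ray("side",sd(q))
    t=np.linalg.lstsq(np.c_[v1,-v2],o2-o1,rcond=None)[0]; a,b=o1+t[0]*v1,o2+t[1]*v2
    P=(a+b)/2;return rel(P).round(1),(P[2]*1e3).round(1),((a-b)*1e3).round(1)
print("mm; blade tipL",tri((343,440),(385,142)),"tipR",tri((248,422),(425,198)))
print("tile RL(+y)",tri((330,455),(435,120)),"RR",tri((165,437),(515,208)),"FR",tri((120,520),(672,168)))
print("deck rear +y",tri((388,432),(332,135)),"rear -y",tri((163,393),(430,272)))
for n,p,q in(("tile",[(330,455),(165,437),(120,520),(285,545)],[(435,120),(515,208),(672,168)]),):
    print(n,"scene",[rel(onz("scene",sc(x),.027)).round(1).tolist() for x in p],"side",[rel(onz("side",sd(x),.027)).round(1).tolist() for x in q])
for z in(.014,): print("blade",[rel(onz("scene",sc(x),z)).round(1).tolist() for x in((343,440),(248,422))],[rel(onz("side",sd(x),z)).round(1).tolist() for x in((385,142),(425,198))])
tipst()
E
```

```text
mm; blade tipL (array([-79.9,  31.1]), np.float64(3.6), array([-4.9,  4.1,  1.9])) tipR (array([-79.6, -29.5]), np.float64(4.6), array([-3.7,  3.2,  1.3]))
tile RL(+y) (array([-51. ,  33.8]), np.float64(17.9), array([-4.9,  4.1,  1.8])) RR (array([-41. , -63.2]), np.float64(16.0), array([ 1.5, -1.3, -0.4])) FR (array([ 51.8, -52.1]), np.float64(15.0), array([ 0.3, -0.3, -0.1]))
deck rear +y (array([-102.7,   51.7]), np.float64(-2.8), array([-4.9,  4. ,  2.1])) rear -y (array([-99.3, -92.5]), np.float64(-1.4), array([-1.3,  1.1,  0.4]))
tile scene [[-47.4, 38.3], [-32.6, -59.9], [59.4, -48.1], [51.1, 48.7]] side [[-52.3, 24.2], [-45.5, -69.1], [46.0, -59.5]]
blade [[-75.3, 36.0], [-74.9, -24.8]] [[-81.2, 20.7], [-81.0, -37.7]]
11.2 [ 0.3941 -0.0245  0.0342] [-0.994 -0.113] [-0.1  -0.68 -1.83] 0.212 55.0
tip rel tile centre: X -0.0802 Y -0.0003 z 0.0082 yaw 6.51
```

The tile's centre is at Y≈-10 mm from the blade line, and the stand sits several mm lower than nominal with a yaw of ≈7.3°. I'll shift sideways, twist, and keep lowering.

{"api": "move_arm", "payload": {"motion": [{"tx": 0,"ty": -0.0115,"tz": 0.001,"twist": -0.009},{"tx": 0,"ty": 0,"tz": 0.0005,"twist": 0},{"tx": 0,"ty": 0,"tz": 0,"twist": 0},{"tx": 0,"ty": 0,"tz": 0,"twist": 0}]}}

```text
clock: 11.6
position: [0.3954, -0.0356, 0.0327]
ee_rot: [-0.2, 3.135, 0.0]
force: [-0.4, -0.7, -0.2]
width: 0.212
gripper_force: 55.0
```

{"api": "move_arm", "payload": {"motion": [{"tx": 0,"ty": 0,"tz": 0.0007,"twist": 0},{"tx": 0,"ty": 0,"tz": 0,"twist": 0},{"tx": 0,"ty": 0,"tz": 0,"twist": 0}]}}

```text
clock: 11.9
position: [0.3952, -0.0357, 0.0321]
ee_rot: [0.201, -3.135, -0.0]
force: [-2.0, 0.0, 3.2]
width: 0.215
gripper_force: 55.0
```

{"api": "move_arm", "payload": {"motion": [{"tx": 0,"ty": 0,"tz": 0.0007,"twist": 0},{"tx": 0,"ty": 0,"tz": 0,"twist": 0},{"tx": 0,"ty": 0,"tz": 0,"twist": 0}]}}

```text
clock: 12.2
position: [0.3948, -0.0358, 0.0313]
ee_rot: [0.201, -3.134, -0.0]
force: [-4.2, -1.1, 6.7]
width: 0.209
gripper_force: 55.0
```

{"api": "move_arm", "payload": {"motion": [{"tx": 0,"ty": 0,"tz": -0.001,"twist": 0},{"tx": 0,"ty": 0,"tz": 0,"twist": 0},{"tx": 0,"ty": 0,"tz": 0,"twist": 0}]}}

```text
clock: 12.5
position: [0.3953, -0.0358, 0.0323]
ee_rot: [0.201, -3.135, -0.0]
force: [-1.8, 0.3, 1.3]
width: 0.214
gripper_force: 55.0
```

```bash
python3 - <<'E'
from look import *
a=[]
for i in range(4):
    arm.get_image("side"); s=arm.observe(); a.append(np.r_[s["force"],s["ft_torque"]])
print(np.array(a).mean(0).round(3)); tipst()
E
```

```text
[-1.449  0.235  1.854  0.189  0.17   0.013]
12.7 [ 0.3953 -0.0358  0.0323] [-0.992 -0.128] [-1.92  0.27  2.45] 0.213 55.0
tip rel tile centre: X -0.0803 Y -0.0101 z 0.0063 yaw 7.33
```

{"api": "move_arm", "payload": {"motion": [{"tx": 0,"ty": 0,"tz": -0.0007,"twist": 0},{"tx": -0.005,"ty": 0,"tz": 0,"twist": 0},{"tx": -0.01,"ty": 0,"tz": 0,"twist": 0},{"tx": -0.01,"ty": 0,"tz": 0,"twist": 0},{"tx": -0.007,"ty": 0,"tz": 0,"twist": 0},{"tx": -0.004,"ty": 0,"tz": 0,"twist": 0},{"tx": -0.002,"ty": 0,"tz": 0,"twist": 0},{"tx": 0,"ty": 0,"tz": 0,"twist": 0},{"tx": 0,"ty": 0,"tz": 0,"twist": 0}]}}

```text
clock: 13.6
position: [0.4327, -0.0311, 0.033]
ee_rot: [0.2, -3.135, -0.0]
force: [-0.6, -0.0, -1.8]
width: 0.214
gripper_force: 55.0
```

```bash
python3 - <<'E'
from look import *
im2=save("side","s8"); im=save("scene","c8")
cv2.imwrite("pics/i.png",np.vstack([cv2.resize(im2[160:240,240:380],(800,300),interpolation=cv2.INTER_CUBIC),cv2.resize(im[190:270,160:300],(800,300),interpolation=cv2.INTER_CUBIC)])[...,::-1])
tipst()
E
```

```text
13.7 [ 0.4327 -0.0311  0.033 ] [-0.992 -0.127] [-0.25 -0.7  -1.  ] 0.213 55.0
tip rel tile centre: X -0.0426 Y -0.0097 z 0.0070 yaw 7.32
```

View pics/i.png

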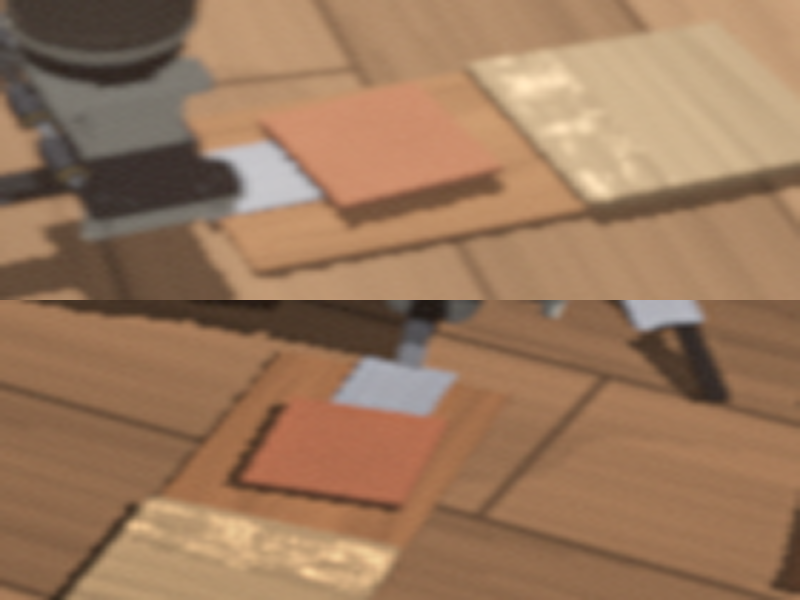

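The blade is now under the tile's rear edge with no force on it (side view: tile rear edge (262,125)–(340,205)). I'll triangulate the front of the rough band relative to the tile's front.

```bash
python3 - <<'E'
from look import *
yw=np.radians(7.3); X=np.array([np.cos(yw),np.sin(yw)]); Y=np.array([-X[1],X[0]])
sd=lambda p:np.array([p[0]*140/800+240,p[1]*80/300+160])/[512,384]
sc=lambda p:np.array([p[0]*140/800+160,(p[1]-300)*80/300+190])/[512,384]
def tri(p,q):
    (o1,v1),(o2,v2)=ray("scene",sc(p)),ray("side",sd(q))
    t=np.linalg.lstsq(np.c_[v1,-v2],o2-o1,rcond=None)[0]; a,b=o1+t[0]*v1,o2+t[1]*v2
    P=(a+b)/2;return (1e3*np.array([(P[:2]-c0)@X,(P[:2]-c0)@Y,P[2]])).round(1),(1e3*np.linalg.norm(a-b)).round(1)
for n,p,q in(("band+y",(398,546),(470,66)),("band-y",(143,500),(595,207)),("tileF+y",(405,503),(425,82)),("tileF-y",(238,485),(502,166)),("tileR+y",(450,420),(262,123)),("tileR-y",(287,402),(343,207))): print(n,*tri(p,q))
E
```

```text
band+y [82.1 55.  12.5] 7.0
band-y [ 82.4 -97.9   8.3] 2.9
tileF+y [46.3 43.7 19.7] 11.3
tileF-y [ 52.7 -50.4  14.2] 0.6
tileR+y [-51.4  36.5  13. ] 9.2
tileR-y [-41.5 -59.   13.4] 0.6
```

{"api": "move_arm", "payload": {"motion": [{"tx": -0.002,"ty": 0,"tz": 0,"twist": 0},{"tx": -0.002,"ty": 0,"tz": 0,"twist": 0},{"tx": -0.002,"ty": 0,"tz": 0,"twist": 0},{"tx": -0.002,"ty": 0,"tz": 0,"twist": 0},{"tx": -0.0015,"ty": 0,"tz": 0,"twist": 0},{"tx": -0.0015,"ty": 0,"tz": 0,"twist": 0},{"tx": 0,"ty": 0,"tz": 0,"twist": 0}]}}

```text
clock: 14.4
position: [0.4443, -0.0296, 0.033]
ee_rot: [-0.201, 3.135, 0.0]
force: [-0.6, -0.4, -1.0]
width: 0.212
gripper_force: 55.0
```

{"api": "move_arm", "payload": {"motion": [{"tx": -0.0015,"ty": 0,"tz": 0,"twist": 0},{"tx": -0.0015,"ty": 0,"tz": 0,"twist": 0},{"tx": -0.0015,"ty": 0,"tz": 0,"twist": 0},{"tx": -0.0015,"ty": 0,"tz": 0,"twist": 0},{"tx": -0.001,"ty": 0,"tz": 0,"twist": 0},{"tx": 0,"ty": 0,"tz": 0,"twist": 0}]}}

```text
clock: 15.0
position: [0.4512, -0.0287, 0.033]
ee_rot: [-0.201, 3.135, 0.0]
force: [-0.0, 0.5, -0.6]
width: 0.214
gripper_force: 55.0
```

```bash
cat >> look.py <<'E'
def fm(n=3):
    a=[]
    for i in range(n):
        arm.get_image("side"); s=arm.observe(); a.append(np.r_[s["force"],s["ft_torque"]])
    print("F",np.mean(a,0).round(2))
E
python3 -c "
from look import *
fm();tipst()"
```

```text
F [-0.03 -0.12 -1.58  0.04  0.11 -0.02]
15.15 [ 0.4512 -0.0287  0.0331] [-0.992 -0.128] [-0.22 -0.11 -0.58] 0.21 55.0
tip rel tile centre: X -0.0239 Y -0.0094 z 0.0071 yaw 7.33
```

```bash
cat >> look.py <<'E'
def tile():
    for cam in("scene","side"):
        d=arm.regions_of(cam,"tile")
        if not d: arm.get_image(cam); d=arm.regions_of(cam,"tile")
        for e in d[:2]:
            m=e["region"].astype(np.uint8); cn=max(cv2.findContours(m,0,2)[0],key=cv2.contourArea).astype(np.float32)
            r=cv2.minAreaRect(cn); ap=cv2.approxPolyDP(cn.astype(np.int32),4,True)[:,0]
            P=[onz(cam,(x+.5)/np.array([512,384]),.021)[:2] for x in ap]
            print(cam,round(e["conf"],2),m.sum(),"ctr px",np.argwhere(m).mean(0)[::-1].round(1),"ctr XY mm",((np.mean([onz(cam,(x[::-1]+.5)/np.array([512,384]),.021)[:2] for x in np.argwhere(m)[::7]],0)-c0)@np.c_[X,Y]*1e3).round(1),"corners",[((p-c0)@np.c_[X,Y]*1e3).round(0).tolist() for p in P])
E
python3 - <<'E'
from look import *
real=arm.get_image
print("now");arm.get_image("scene");arm.get_image("side");tile()
E
```

```text
now
scene 0.41 739 ctr px [291.1 294.6] ctr XY mm [147.1 282.1] corners [[98.0, 258.0], [136.0, 241.0], [194.0, 262.0], [198.0, 305.0], [119.0, 317.0], [93.0, 291.0]]
scene 0.28 275 ctr px [167.1 157.8] ctr XY mm [-239.5 -319.9] corners [[-265.0, -358.0], [-201.0, -329.0], [-219.0, -280.0], [-279.0, -305.0]]
side 0.98 845 ctr px [310.4 198.1] ctr XY mm [ 12.1 -18. ] corners [[53.0, 34.0], [-34.0, 25.0], [-33.0, -65.0], [60.0, -58.0]]
side 0.47 3091 ctr px [338.5 197.8] ctr XY mm [ 95.1 -43.1] corners [[229.0, -95.0], [224.0, 49.0], [63.0, 39.0], [53.0, -67.0], [-96.0, -52.0], [-107.0, -66.0], [-93.0, -107.0]]
```

{"api": "move_arm", "payload": {"motion": [{"tx": -0.001,"ty": 0,"tz": 0,"twist": 0},{"tx": -0.001,"ty": 0,"tz": 0,"twist": 0},{"tx": -0.001,"ty": 0,"tz": 0,"twist": 0},{"tx": 0,"ty": 0,"tz": 0,"twist": 0}]}}

```text
clock: 15.75
position: [0.4539, -0.0284, 0.033]
ee_rot: [0.201, -3.135, -0.0]
force: [-2.4, 0.4, -0.7]
width: 0.218
gripper_force: 55.0
```

{"api": "move_arm", "payload": {"motion": [{"tx": -0.0005,"ty": 0,"tz": 0,"twist": 0},{"tx": 0,"ty": 0,"tz": 0,"twist": 0},{"tx": 0,"ty": 0,"tz": 0,"twist": 0}]}}

```text
clock: 16.05
position: [0.4544, -0.0283, 0.033]
ee_rot: [-0.201, 3.135, 0.0]
force: [-1.2, -0.2, -0.8]
width: 0.214
gripper_force: 55.0
```

Only sliding friction (about 1–2 N). I'll continue in small steps.

{"api": "move_arm", "payload": {"motion": [{"tx": -0.0006,"ty": 0,"tz": 0,"twist": 0},{"tx": -0.0006,"ty": 0,"tz": 0,"twist": 0},{"tx": 0,"ty": 0,"tz": 0,"twist": 0}]}}

```text
clock: 16.35
position: [0.4558, -0.0281, 0.033]
ee_rot: [-0.201, 3.135, 0.0]
force: [-1.7, -1.7, -1.6]
width: 0.211
gripper_force: 55.0
```

{"api": "move_arm", "payload": {"motion": [{"tx": -0.0006,"ty": 0,"tz": 0,"twist": 0},{"tx": -0.0006,"ty": 0,"tz": 0,"twist": 0},{"tx": 0,"ty": 0,"tz": 0,"twist": 0}]}}

```text
clock: 16.65
position: [0.4569, -0.028, 0.0331]
ee_rot: [-0.201, 3.135, 0.0]
force: [-1.4, -0.4, -0.4]
width: 0.215
gripper_force: 55.0
```

{"api": "move_arm", "payload": {"motion": [{"tx": -0.0006,"ty": 0,"tz": 0,"twist": 0},{"tx": -0.0006,"ty": 0,"tz": 0,"twist": 0},{"tx": 0,"ty": 0,"tz": 0,"twist": 0}]}}

```text
clock: 16.95
position: [0.4581, -0.0278, 0.033]
ee_rot: [-0.201, 3.135, 0.0]
force: [-0.7, -0.7, -0.8]
width: 0.218
gripper_force: 55.0
```

{"api": "move_arm", "payload": {"motion": [{"tx": -0.0007,"ty": 0,"tz": 0,"twist": 0},{"tx": -0.0006,"ty": 0,"tz": 0,"twist": 0},{"tx": 0,"ty": 0,"tz": 0,"twist": 0}]}}

```text
clock: 17.25
position: [0.4594, -0.0277, 0.033]
ee_rot: [-0.2, 3.135, 0.0]
force: [-0.8, -0.2, -0.4]
width: 0.214
gripper_force: 55.0
```

{"api": "move_arm", "payload": {"motion": [{"tx": -0.0007,"ty": 0,"tz": 0,"twist": 0},{"tx": -0.0007,"ty": 0,"tz": 0,"twist": 0},{"tx": 0,"ty": 0,"tz": 0,"twist": 0}]}}

```text
clock: 17.55
position: [0.4608, -0.0275, 0.033]
ee_rot: [-0.201, 3.135, 0.0]
force: [-0.7, 0.4, -1.7]
width: 0.215
gripper_force: 55.0
```

{"api": "move_arm", "payload": {"motion": [{"tx": -0.0007,"ty": 0,"tz": 0,"twist": 0},{"tx": -0.0007,"ty": 0,"tz": 0,"twist": 0},{"tx": 0,"ty": 0,"tz": 0,"twist": 0}]}}

```text
clock: 17.85
position: [0.4622, -0.0273, 0.033]
ee_rot: [-0.201, 3.135, 0.0]
force: [-1.7, 0.5, -0.9]
width: 0.214
gripper_force: 55.0
```

{"api": "move_arm", "payload": {"motion": [{"tx": -0.0007,"ty": 0,"tz": 0,"twist": 0},{"tx": -0.0007,"ty": 0,"tz": 0,"twist": 0},{"tx": 0,"ty": 0,"tz": 0,"twist": 0}]}}

```text
clock: 18.15
position: [0.4636, -0.0272, 0.033]
ee_rot: [-0.201, 3.135, 0.0]
force: [-1.3, -0.5, -0.9]
width: 0.214
gripper_force: 55.0
```

{"api": "move_arm", "payload": {"motion": [{"tx": -0.0007,"ty": 0,"tz": 0,"twist": 0},{"tx": -0.0007,"ty": 0,"tz": 0,"twist": 0},{"tx": 0,"ty": 0,"tz": 0,"twist": 0}]}}

```text
clock: 18.45
position: [0.465, -0.027, 0.033]
ee_rot: [-0.201, 3.135, 0.0]
force: [-0.3, 0.1, -0.8]
width: 0.211
gripper_force: 55.0
```

{"api": "move_arm", "payload": {"motion": [{"tx": -0.0007,"ty": 0,"tz": 0,"twist": 0},{"tx": -0.0007,"ty": 0,"tz": 0,"twist": 0},{"tx": 0,"ty": 0,"tz": 0,"twist": 0}]}}

```text
clock: 18.75
position: [0.4664, -0.0268, 0.033]
ee_rot: [-0.201, 3.135, 0.0]
force: [-0.5, -0.1, -0.9]
width: 0.216
gripper_force: 55.0
```

{"api": "move_arm", "payload": {"motion": [{"tx": -0.0007,"ty": 0,"tz": 0,"twist": 0},{"tx": -0.0007,"ty": 0,"tz": 0,"twist": 0},{"tx": 0,"ty": 0,"tz": 0,"twist": 0}]}}

```text
clock: 19.05
position: [0.4677, -0.0266, 0.033]
ee_rot: [-0.201, 3.135, 0.0]
force: [-0.6, -0.8, -0.0]
width: 0.213
gripper_force: 55.0
```

{"api": "move_arm", "payload": {"motion": [{"tx": -0.0007,"ty": 0,"tz": 0,"twist": 0},{"tx": -0.0007,"ty": 0,"tz": 0,"twist": 0},{"tx": 0,"ty": 0,"tz": 0,"twist": 0}]}}

```text
clock: 19.35
position: [0.4692, -0.0264, 0.0331]
ee_rot: [-0.201, 3.135, 0.0]
force: [-0.6, 0.4, -1.0]
width: 0.212
gripper_force: 55.0
```

{"api": "move_arm", "payload": {"motion": [{"tx": -0.0007,"ty": 0,"tz": 0,"twist": 0},{"tx": -0.0007,"ty": 0,"tz": 0,"twist": 0},{"tx": 0,"ty": 0,"tz": 0,"twist": 0}]}}

```text
clock: 19.65
position: [0.4705, -0.0262, 0.033]
ee_rot: [-0.201, 3.135, 0.0]
force: [-1.7, 0.2, -0.0]
width: 0.215
gripper_force: 55.0
```

{"api": "move_arm", "payload": {"motion": [{"tx": -0.0006,"ty": 0,"tz": 0,"twist": 0},{"tx": -0.0006,"ty": 0,"tz": 0,"twist": 0},{"tx": 0,"ty": 0,"tz": 0,"twist": 0}]}}

```text
clock: 19.95
position: [0.4705, -0.0262, 0.0328]
ee_rot: [0.2, -3.133, -0.0]
force: [-5.2, -0.2, 1.8]
width: 0.215
gripper_force: 55.0
```

Contact with the step. A little more push, keeping the blade light on the deck.

{"api": "move_arm", "payload": {"motion": [{"tx": -0.0004,"ty": 0,"tz": -0.0003,"twist": 0},{"tx": 0,"ty": 0,"tz": 0,"twist": 0},{"tx": 0,"ty": 0,"tz": 0,"twist": 0}]}}

```text
clock: 20.25
position: [0.4706, -0.0261, 0.0331]
ee_rot: [0.2, -3.133, -0.0]
force: [-5.9, 0.2, 2.2]
width: 0.213
gripper_force: 55.0
```

```bash
python3 -c "
from look import *
fm();tipst()"
```

```text
F [-5.29  0.05  1.41 -0.05  1.1  -0.  ]
20.4 [ 0.4706 -0.0262  0.0331] [-0.992 -0.127] [-5.04 -0.5   1.3 ] 0.213 55.0
tip rel tile centre: X -0.0044 Y -0.0091 z 0.0071 yaw 7.31
```

{"api": "move_arm", "payload": {"motion": [{"tx": -0.0003,"ty": 0,"tz": -0.0002,"twist": 0},{"tx": -0.0003,"ty": 0,"tz": 0,"twist": 0},{"tx": 0,"ty": 0,"tz": 0,"twist": 0},{"tx": 0,"ty": 0,"tz": 0,"twist": 0}]}}

```text
clock: 20.8
position: [0.4707, -0.0262, 0.0331]
ee_rot: [0.2, -3.132, -0.0]
force: [-6.7, -0.2, 2.1]
width: 0.215
gripper_force: 55.0
```

```bash
python3 -c "
from look import *
fm();tipst()"
```

```text
F [-6.85 -0.43  2.03 -0.08  1.34 -0.01]
20.95 [ 0.4706 -0.0262  0.0331] [-0.992 -0.127] [-6.78 -0.11  1.82] 0.212 55.0
tip rel tile centre: X -0.0044 Y -0.0091 z 0.0071 yaw 7.31
```

{"api": "move_arm", "payload": {"motion": [{"tx": -0.0004,"ty": 0,"tz": -0.0002,"twist": 0},{"tx": -0.0005,"ty": 0,"tz": 0,"twist": 0},{"tx": 0,"ty": 0,"tz": 0,"twist": 0},{"tx": 0,"ty": 0,"tz": 0,"twist": 0},{"tx": 0,"ty": 0,"tz": 0,"twist": 0}]}}

```text
clock: 21.45
position: [0.4707, -0.0261, 0.0332]
ee_rot: [0.2, -3.13, -0.0]
force: [-9.2, -0.7, 2.2]
width: 0.211
gripper_force: 55.0
```

```bash
python3 -c "
from look import *
fm();tipst()"
```

```text
F [-8.94 -0.41  2.79 -0.13  1.79 -0.03]
21.6 [ 0.4707 -0.0261  0.0332] [-0.992 -0.127] [-9.14 -0.66  2.89] 0.213 55.0
tip rel tile centre: X -0.0043 Y -0.0090 z 0.0072 yaw 7.30
```

The push is 9 N against the step, held. Now the flip path of the blade tip, with its notch following the tile as it tips about the step.

```bash
python3 - <<'E'
import numpy as np
def pose(th):
    s,c=np.sin(th),np.cos(th)
    if th<=np.pi/2:
        h=max(0,5*c-12*s)
        L=-(10-h)*np.tan(th) if 15*c-12*s>10 else -10*s
        return np.array([L-83*c-2*s*c, h+83*s-2*c*c])
    p=th-np.pi/2; e=min(2,np.degrees(p)/3)
    return np.array([-10*np.cos(p)+73*np.sin(p), 10+73*np.cos(p)+10*np.sin(p)+e])
th=np.radians(np.r_[0:30:2,30:90:2.5,90:123:3])
P=np.array([pose(t) for t in th]); D=np.diff(P,axis=0)
for t,d,p in zip(np.degrees(th[1:]),D,P[1:]): print("%.1f tx %.4f tz %.4f | u %.1f z %.1f"%(t,-d[0]/1e3,-d[1]/1e3,p[0],p[1]))
E
```

```text
2.0 tx 0.0002 tz -0.0025 | u -83.2 z 5.5
4.0 tx 0.0001 tz -0.0025 | u -83.3 z 8.0
6.0 tx 0.0001 tz -0.0025 | u -83.4 z 10.4
8.0 tx -0.0000 tz -0.0025 | u -83.4 z 12.9
10.0 tx -0.0001 tz -0.0024 | u -83.3 z 15.3
12.0 tx -0.0001 tz -0.0024 | u -83.2 z 17.7
14.0 tx -0.0002 tz -0.0024 | u -83.0 z 20.1
16.0 tx -0.0003 tz -0.0024 | u -82.8 z 22.5
18.0 tx -0.0003 tz -0.0024 | u -82.4 z 24.9
20.0 tx -0.0004 tz -0.0023 | u -82.1 z 27.2
22.0 tx -0.0007 tz -0.0023 | u -81.4 z 29.5
24.0 tx -0.0008 tz -0.0026 | u -80.6 z 32.1
26.0 tx -0.0009 tz -0.0027 | u -79.8 z 34.8
28.0 tx -0.0010 tz -0.0026 | u -78.8 z 37.4
30.0 tx -0.0011 tz -0.0026 | u -77.7 z 40.0
32.5 tx -0.0015 tz -0.0032 | u -76.3 z 43.2
35.0 tx -0.0016 tz -0.0031 | u -74.7 z 46.3
37.5 tx -0.0018 tz -0.0030 | u -72.9 z 49.3
40.0 tx -0.0019 tz -0.0029 | u -71.0 z 52.2
42.5 tx -0.0020 tz -0.0028 | u -68.9 z 55.0
45.0 tx -0.0022 tz -0.0027 | u -66.8 z 57.7
47.5 tx -0.0023 tz -0.0026 | u -64.4 z 60.3
50.0 tx -0.0024 tz -0.0025 | u -62.0 z 62.8
52.5 tx -0.0026 tz -0.0024 | u -59.4 z 65.1
55.0 tx -0.0027 tz -0.0022 | u -56.7 z 67.3
57.5 tx -
[... 333 characters left out ...]
.6 z 80.0
77.5 tx -0.0035 tz -0.0009 | u -28.2 z 80.9
80.0 tx -0.0035 tz -0.0007 | u -24.6 z 81.7
82.5 tx -0.0036 tz -0.0006 | u -21.0 z 82.3
85.0 tx -0.0036 tz -0.0004 | u -17.4 z 82.7
87.5 tx -0.0037 tz -0.0002 | u -13.7 z 82.9
90.0 tx -0.0037 tz -0.0001 | u -10.0 z 83.0
93.0 tx -0.0038 tz -0.0014 | u -6.2 z 84.4
96.0 tx -0.0039 tz -0.0012 | u -2.3 z 85.6
99.0 tx -0.0039 tz -0.0000 | u 1.5 z 85.7
102.0 tx -0.0039 tz 0.0002 | u 5.4 z 85.5
105.0 tx -0.0038 tz 0.0004 | u 9.2 z 85.1
108.0 tx -0.0038 tz 0.0006 | u 13.0 z 84.5
111.0 tx -0.0038 tz 0.0008 | u 16.8 z 83.7
114.0 tx -0.0037 tz 0.0010 | u 20.6 z 82.8
117.0 tx -0.0037 tz 0.0012 | u 24.2 z 81.6
120.0 tx -0.0036 tz 0.0014 | u 27.8 z 80.2
```

{"api": "move_arm", "payload": {"motion": [{"tx": 0.0012,"ty": 0,"tz": -0.0005,"twist": 0},{"tx": 0.0012,"ty": 0,"tz": -0.001,"twist": 0},{"tx": 0,"ty": 0,"tz": -0.0015,"twist": 0},{"tx": 0.0002,"ty": 0,"tz": -0.0025,"twist": 0},{"tx": 0.0001,"ty": 0,"tz": -0.0025,"twist": 0},{"tx": 0.0001,"ty": 0,"tz": -0.0025,"twist": 0},{"tx": 0,"ty": 0,"tz": -0.0025,"twist": 0},{"tx": 0,"ty": 0,"tz": 0,"twist": 0},{"tx": 0,"ty": 0,"tz": 0,"twist": 0}]}}

```text
clock: 22.5
position: [0.4708, -0.0262, 0.0468]
ee_rot: [-0.201, 3.135, 0.0]
force: [-1.3, 0.4, -3.1]
width: 0.216
gripper_force: 55.0
```

```bash
python3 -c "
from look import *
fm();tipst()"
```

```text
F [-1.09  0.08 -1.86 -0.03  0.43 -0.03]
22.65 [ 0.4708 -0.0262  0.0467] [-0.992 -0.127] [-1.8   1.04 -1.43] 0.216 55.0
tip rel tile centre: X -0.0042 Y -0.0092 z 0.0207 yaw 7.32
```

{"api": "move_arm", "payload": {"motion": [{"tx": -0.0001,"ty": 0,"tz": -0.0024,"twist": 0},{"tx": -0.0001,"ty": 0,"tz": -0.0024,"twist": 0},{"tx": -0.0002,"ty": 0,"tz": -0.0024,"twist": 0},{"tx": -0.0003,"ty": 0,"tz": -0.0024,"twist": 0},{"tx": -0.0003,"ty": 0,"tz": -0.0024,"twist": 0},{"tx": -0.0004,"ty": 0,"tz": -0.0023,"twist": 0},{"tx": -0.0007,"ty": 0,"tz": -0.0023,"twist": 0},{"tx": -0.0008,"ty": 0,"tz": -0.0026,"twist": 0},{"tx": -0.0009,"ty": 0,"tz": -0.0027,"twist": 0},{"tx": -0.001,"ty": 0,"tz": -0.0026,"twist": 0},{"tx": -0.0011,"ty": 0,"tz": -0.0026,"twist": 0},{"tx": 0,"ty": 0,"tz": 0,"twist": 0}]}}

```text
clock: 23.85
position: [0.4764, -0.0254, 0.0741]
ee_rot: [0.201, -3.135, -0.0]
force: [-3.0, 0.4, -1.0]
width: 0.214
gripper_force: 55.0
```

```bash
python3 - <<'E'
from look import *
fm();tipst()
s=arm.observe();M=R.from_rotvec(s["ee_rot"]).as_matrix();d=-M[:,0]; tip=s["position"]+.115*d+[0,0,.019-.0445-.001]
th=np.radians(30);Yv=np.cross([0,0,1],d)
N=tip+d*.002*np.sin(th)*np.cos(th)+[0,0,.002*np.cos(th)**2]
e=np.cos(th)*d-np.sin(th)*np.array([0,0,1]); n=np.sin(th)*d+np.cos(th)*np.array([0,0,1])
arm.get_image("scene")
for cam in("scene","side"):
    P=[proj(cam,N+e*a+n*.01+Yv*b-Yv*.000).round(0).tolist() for a in(-.012,.083) for b in(.0475,-.0475)]
    print(cam,"pred corners",P)
    for q in arm.regions_of(cam,"tile")[:2]:
        m=q["region"].astype(np.uint8); cn=max(cv2.findContours(m,0,2)[0],key=cv2.contourArea)
        print(round(q["conf"],2),m.sum(),cv2.approxPolyDP(cn,4,True)[:,0].tolist())
im=arm.get_image("scene").astype(int)
for cam in("scene","side"):
    im=arm.get_image(cam); h=cv2.cvtColor(im,cv2.COLOR_RGB2HSV); P=np.array([proj(cam,N+e*.035)]).astype(int)[0]; print(cam,"ctr",P,im[P[1],P[0]])
    k=np.zeros(im.shape[:2],np.uint8); y0,x0=P[1]-45,P[0]-45; k[y0:y0+90,x0:x0+90]=1
    r=(((im[...,0].astype(int)-im[...,2])>70)&(im[...,0].astype(int)-im[...,1]>55)).astype(np.uint8)*k
    nn,l,stt,cc=cv2.connectedComponentsWithStats(r); j=1+np.argmax(stt[1:,4]); 
    cn=max(cv2.findContours((l==j).astype(np.uint8),0,2)[0],key=cv2.contourArea);print("color",stt[j],cv2.approxPolyDP(cn,3,True)[:,0].tolist())
E
```

```text
F [-2.85 -0.09 -0.97  0.01  0.63  0.01]
24.0 [ 0.4762 -0.0255  0.0737] [-0.992 -0.127] [-3.18  0.06 -0.84] 0.214 55.0
tip rel tile centre: X 0.0013 Y -0.0091 z 0.0477 yaw 7.32
scene pred corners [[233.0, 225.0], [206.0, 217.0], [224.0, 253.0], [197.0, 245.0]]
0.62 824 [[206, 219], [198, 244], [224, 253], [233, 227]]
side pred corners [[300.0, 177.0], [314.0, 201.0], [323.0, 180.0], [337.0, 203.0]]
0.64 615 [[301, 179], [313, 203], [336, 203], [323, 182]]
scene ctr [215 234] [171 105  76]
color [198 218  36  35 837] [[206, 218], [198, 245], [225, 252], [233, 225]]
side ctr [316 192] [190 131 100]
color [302 179  33  24 448] [[302, 179], [314, 200], [334, 202], [322, 182]]
```

The seen tile corners match the prediction for a 30° tilt within 2 px. I'll continue the flip.

{"api": "move_arm", "payload": {"motion": [{"tx": -0.001,"ty": 0,"tz": -0.0032,"twist": 0},{"tx": -0.0014,"ty": 0,"tz": -0.0031,"twist": 0},{"tx": -0.0018,"ty": 0,"tz": -0.003,"twist": 0},{"tx": -0.0019,"ty": 0,"tz": -0.0029,"twist": 0},{"tx": -0.002,"ty": 0,"tz": -0.0028,"twist": 0},{"tx": -0.0022,"ty": 0,"tz": -0.0027,"twist": 0},{"tx": -0.0023,"ty": 0,"tz": -0.0026,"twist": 0},{"tx": -0.0024,"ty": 0,"tz": -0.0025,"twist": 0},{"tx": -0.0026,"ty": 0,"tz": -0.0024,"twist": 0},{"tx": -0.0027,"ty": 0,"tz": -0.0022,"twist": 0},{"tx": -0.0028,"ty": 0,"tz": -0.0021,"twist": 0},{"tx": -0.0029,"ty": 0,"tz": -0.002,"twist": 0}]}}

```text
clock: 25.5
position: [0.5022, -0.0222, 0.1059]
ee_rot: [0.2, -3.135, -0.0]
force: [-7.6, -0.1, 7.8]
width: 0.208
gripper_force: 55.0
```

```bash
cat > chk.py <<'E'
from look import *
import sys
def chk(deg):
    fm(2);tipst()
    s=arm.observe();M=R.from_rotvec(s["ee_rot"]).as_matrix();d=-M[:,0]; tip=s["position"]+.115*d+[0,0,.019-.0445-.001]
    th=np.radians(deg);Yv=np.cross([0,0,1],d);z=np.array([0,0,1])
    N=tip+d*.002*np.sin(th)*np.cos(th)+[0,0,.002*np.cos(th)**2]
    e=np.cos(th)*d-np.sin(th)*z; n=np.sin(th)*d+np.cos(th)*z
    for cam in("scene","side"):
        print(cam,"pred",[proj(cam,N+e*a+n*.01+Yv*b).round(0).tolist() for a in(-.012,.083) for b in(.0475,-.0475)])
        im=arm.get_image(cam).astype(int); P=proj(cam,N+e*.035).astype(int)
        k=np.zeros(im.shape[:2],np.uint8); k[P[1]-45:P[1]+45,P[0]-45:P[0]+45]=1
        r=((im[...,0]-im[...,2]>70)&(im[...,0]-im[...,1]>55)).astype(np.uint8)*k
        nn,l,stt,cc=cv2.connectedComponentsWithStats(r); j=1+np.argmax(stt[1:,4])
        cn=max(cv2.findContours((l==j).astype(np.uint8),0,2)[0],key=cv2.contourArea);print("seen",stt[j][4],cv2.approxPolyDP(cn,3,True)[:,0].tolist())
if __name__=="__main__": chk(float(sys.argv[1]))
E
python3 chk.py 60
```

```text
F [-6.61 -0.69  7.65  0.05  0.73 -0.04]
25.6 [ 0.5031 -0.0221  0.1063] [-0.992 -0.127] [-7.56 -0.78  7.38] 0.214 55.0
tip rel tile centre: X 0.0283 Y -0.0087 z 0.0803 yaw 7.32
scene pred [[229.0, 227.0], [201.0, 219.0], [224.0, 254.0], [197.0, 245.0]]
seen 12 [[229, 227], [223, 226]]
side pred [[312.0, 167.0], [326.0, 190.0], [323.0, 181.0], [337.0, 204.0]]
seen 64 [[313, 168], [326, 190]]
```

The blade is pressing inward on the foot by about 10 N, so I'll ease outward and keep that offset.

{"api": "move_arm", "payload": {"motion": [{"tx": 0.0008,"ty": 0,"tz": -0.0015,"twist": 0},{"tx": 0.0007,"ty": 0,"tz": -0.0012,"twist": 0},{"tx": 0,"ty": 0,"tz": 0,"twist": 0},{"tx": 0,"ty": 0,"tz": 0,"twist": 0}]}}

```text
clock: 26.1
position: [0.5014, -0.0224, 0.1081]
ee_rot: [-0.201, 3.134, -0.0]
force: [-0.5, -0.1, -0.8]
width: 0.21
gripper_force: 55.0
```

```bash
python3 chk.py 60
```

```text
F [-1.19  0.08 -1.84  0.04  0.13  0.01]
26.2 [ 0.5011 -0.0224  0.108 ] [-0.992 -0.127] [-1.51  0.5  -1.57] 0.211 55.0
tip rel tile centre: X 0.0263 Y -0.0088 z 0.0820 yaw 7.32
scene pred [[229.0, 226.0], [201.0, 218.0], [224.0, 253.0], [197.0, 245.0]]
seen 13 [[226, 226], [229, 231]]
side pred [[312.0, 167.0], [326.0, 190.0], [322.0, 181.0], [336.0, 203.0]]
seen 68 [[313, 169], [325, 192]]
```

{"api": "move_arm", "payload": {"motion": [{"tx": -0.003,"ty": 0,"tz": -0.002,"twist": 0},{"tx": -0.0031,"ty": 0,"tz": -0.0019,"twist": 0},{"tx": -0.0032,"ty": 0,"tz": -0.0017,"twist": 0},{"tx": -0.0033,"ty": 0,"tz": -0.0016,"twist": 0},{"tx": -0.0034,"ty": 0,"tz": -0.0014,"twist": 0},{"tx": -0.0034,"ty": 0,"tz": -0.0013,"twist": 0},{"tx": 0,"ty": 0,"tz": 0,"twist": 0}]}}

```text
clock: 27.0
position: [0.5208, -0.0198, 0.1182]
ee_rot: [-0.201, 3.134, 0.0]
force: [0.1, -0.0, -0.8]
width: 0.215
gripper_force: 55.0
```

```bash
python3 chk.py 75
```

```text
F [-0.69  0.05 -1.65  0.06  0.08  0.  ]
27.1 [ 0.5201 -0.0199  0.1179] [-0.992 -0.127] [-0.67 -0.56 -1.35] 0.214 55.0
tip rel tile centre: X 0.0455 Y -0.0084 z 0.0919 yaw 7.32
scene pred [[226.0, 230.0], [198.0, 222.0], [224.0, 253.0], [197.0, 245.0]]
seen 75 [[231, 218], [223, 230], [199, 224], [227, 233], [225, 227]]
side pred [[319.0, 163.0], [334.0, 186.0], [322.0, 181.0], [336.0, 204.0]]
seen 55 [[319, 166], [332, 188]]
```

{"api": "move_arm", "payload": {"motion": [{"tx": -0.0035,"ty": 0,"tz": -0.0011,"twist": 0},{"tx": -0.0035,"ty": 0,"tz": -0.0009,"twist": 0},{"tx": -0.0036,"ty": 0,"tz": -0.0007,"twist": 0},{"tx": -0.0036,"ty": 0,"tz": -0.0005,"twist": 0},{"tx": -0.0037,"ty": 0,"tz": -0.0003,"twist": 0},{"tx": -0.0037,"ty": 0,"tz": -0.0002,"twist": 0},{"tx": -0.0038,"ty": 0,"tz": -0.0008,"twist": 0},{"tx": -0.0039,"ty": 0,"tz": -0.0006,"twist": 0},{"tx": 0,"ty": 0,"tz": 0,"twist": 0}]}}

```text
clock: 28.1
position: [0.5498, -0.016, 0.1231]
ee_rot: [-0.201, 3.135, 0.0]
force: [-0.0, 0.3, -0.5]
width: 0.213
gripper_force: 55.0
```

```bash
python3 chk.py 96
```

```text
F [-0.41 -0.11 -1.79  0.02  0.04 -0.06]
28.2 [ 0.5491 -0.0162  0.123 ] [-0.992 -0.127] [-0.57 -0.21 -1.82] 0.215 55.0
tip rel tile centre: X 0.0747 Y -0.0080 z 0.0970 yaw 7.32
scene pred [[222.0, 238.0], [193.0, 230.0], [225.0, 253.0], [197.0, 245.0]]
seen 88 [[194, 230], [222, 239], [224, 244], [221, 235]]
side pred [[329.0, 160.0], [344.0, 183.0], [322.0, 181.0], [336.0, 204.0]]
seen 45 [[329, 163], [342, 185]]
```

{"api": "move_arm", "payload": {"motion": [{"tx": -0.0039,"ty": 0,"tz": -0.0002,"twist": 0},{"tx": -0.0039,"ty": 0,"tz": 0,"twist": 0},{"tx": -0.0038,"ty": 0,"tz": 0.0002,"twist": 0},{"tx": -0.0038,"ty": 0,"tz": 0.0004,"twist": 0},{"tx": -0.0038,"ty": 0,"tz": 0.0006,"twist": 0},{"tx": 0,"ty": 0,"tz": 0,"twist": 0},{"tx": 0,"ty": 0,"tz": 0,"twist": 0},{"tx": 0,"ty": 0,"tz": 0,"twist": 0},{"tx": 0,"ty": 0,"tz": 0,"twist": 0}]}}

```text
clock: 29.2
position: [0.568, -0.0138, 0.122]
ee_rot: [0.2, -3.135, -0.0]
force: [-0.1, 0.4, -2.4]
width: 0.211
gripper_force: 55.0
```

```bash
python3 chk.py 111; python3 -c "
from look import *
tile()"
```

```text
F [-0.19 -0.08 -1.04  0.01  0.04  0.01]
29.3 [ 0.568  -0.0137  0.1221] [-0.992 -0.127] [-0.9  -0.45 -0.7 ] 0.215 55.0
tip rel tile centre: X 0.0938 Y -0.0077 z 0.0961 yaw 7.32
scene pred [[220.0, 244.0], [191.0, 236.0], [225.0, 252.0], [197.0, 244.0]]
seen 541 [[221, 236], [217, 244], [203, 240], [202, 247], [215, 250], [211, 261], [201, 261], [196, 254], [198, 248], [194, 248], [187, 262], [214, 271], [225, 250], [218, 242]]
side pred [[335.0, 159.0], [351.0, 182.0], [321.0, 181.0], [335.0, 204.0]]
seen 158 [[344, 175], [350, 190], [341, 195], [356, 194], [342, 199], [358, 196]]
scene 0.93 869 ctr px [206.  256.3] ctr XY mm [112.3  -5.5] corners [[63.0, -49.0], [156.0, -51.0], [159.0, 41.0], [67.0, 40.0]]
scene 0.48 493 ctr px [363.3 265.7] ctr XY mm [-25.3 466. ] corners [[-87.0, 467.0], [18.0, 435.0], [37.0, 463.0], [-67.0, 498.0]]
side 0.6 688 ctr px [341. 191.] ctr XY mm [107.9 -21.9] corners [[158.0, 34.0], [128.0, 9.0], [60.0, 11.0], [60.0, -58.0], [157.0, -59.0]]
```

The tile has fallen over and lies on the board with a slight overhang at the step. I'll carry the spatula back to above its rest.

{"api": "move_arm", "payload": {"motion": [{"tx": 0.005,"ty": 0,"tz": -0.02,"twist": 0},{"tx": 0.005,"ty": 0,"tz": -0.04,"twist": 0},{"tx": 0,"ty": 0,"tz": -0.04,"twist": 0},{"tx": 0.008,"ty": 0.038,"tz": 0,"twist": 0},{"tx": 0.008,"ty": 0.038,"tz": 0,"twist": 0},{"tx": 0.008,"ty": 0.038,"tz": 0,"twist": 0},{"tx": 0.008,"ty": 0.038,"tz": 0,"twist": 0},{"tx": 0.008,"ty": 0.038,"tz": 0,"twist": 0},{"tx": 0.008,"ty": 0.038,"tz": 0,"twist": 0},{"tx": 0.008,"ty": 0.038,"tz": 0,"twist": 0},{"tx": 0.008,"ty": 0.038,"tz": 0,"twist": 0},{"tx": 0,"ty": 0,"tz": 0,"twist": -0.052}]}}

```text
clock: 30.7
position: [0.453, 0.2847, 0.222]
ee_rot: [0.341, -3.122, -0.005]
force: [-0.5, -0.4, -1.5]
width: 0.21
gripper_force: 55.0
```

{"api": "move_arm", "payload": {"motion": [{"tx": 0,"ty": 0,"tz": 0.03,"twist": 0},{"tx": 0,"ty": 0,"tz": 0.03,"twist": 0},{"tx": 0,"ty": 0,"tz": 0.03,"twist": 0},{"tx": 0,"ty": 0,"tz": 0,"twist": 0},{"tx": 0,"ty": 0,"tz": 0,"twist": 0},{"tx": 0,"ty": 0,"tz": 0,"twist": 0}]}}

```text
clock: 31.3
position: [0.457, 0.279, 0.1337]
ee_rot: [-0.328, 3.122, 0.002]
force: [0.4, -0.1, -1.1]
width: 0.215
gripper_force: 55.0
```

```bash
python3 - <<'E'
from look import *
fm(2)
s=arm.observe();M=R.from_rotvec(s["ee_rot"]).as_matrix();d=np.array([.4562,.2797,.0326])-s["position"]
print(s["position"],"tool shift needed",(M.T@d).round(4),"yaw now",np.degrees(np.arctan2(-M[1,0],-M[0,0])),"orig",np.degrees(2*np.arctan2(.328,3.123)))
arm.get_image("scene");tile()
E
```

```text
F [-0.64 -0.06 -2.01  0.06  0.04 -0.01]
[0.45697018 0.27899985 0.13366898] tool shift needed [0.0009 0.0007 0.1011] yaw now 11.990925754832292 orig 11.991270765234166
scene 0.62 832 ctr px [206.5 256.4] ctr XY mm [112.2  -4.6] corners [[63.0, -49.0], [156.0, -51.0], [159.0, 41.0], [63.0, 38.0]]
side 0.75 799 ctr px [339.3 189. ] ctr XY mm [109.3 -13.8] corners [[156.0, 30.0], [67.0, 34.0], [66.0, -60.0], [154.0, -58.0]]
```

{"api": "move_arm", "payload": {"motion": [{"tx": 0.0009,"ty": 0.0007,"tz": 0.03,"twist": 0},{"tx": 0,"ty": 0,"tz": 0.035,"twist": 0},{"tx": 0,"ty": 0,"tz": 0.02,"twist": 0},{"tx": 0,"ty": 0,"tz": 0.008,"twist": 0},{"tx": 0,"ty": 0,"tz": 0.003,"twist": 0},{"tx": 0,"ty": 0,"tz": 0.002,"twist": 0},{"tx": 0,"ty": 0,"tz": 0.001,"twist": 0},{"tx": 0,"ty": 0,"tz": 0,"twist": 0},{"tx": 0,"ty": 0,"tz": 0,"twist": 0},{"tx": 0,"ty": 0,"tz": 0,"twist": 0}]}}

```text
clock: 32.55
position: [0.4552, 0.279, 0.0335]
ee_rot: [-0.328, 3.124, 0.001]
force: [-0.3, -0.3, -0.9]
width: 0.215
gripper_force: 55.0
```

```bash
python3 - <<'E'
from look import *
fm(3); s=arm.observe();M=R.from_rotvec(s["ee_rot"]).as_matrix();print(s["position"],(M.T@(np.array([.4562,.2797,.0326])-s["position"])).round(4))
E
```

```text
F [ 0.11  0.13 -1.35  0.03  0.06  0.01]
[0.45506205 0.27895114 0.03320075] [-0.0013  0.0005  0.0006]
```

{"api": "move_arm", "payload": {"motion": [{"tx": -0.001,"ty": 0,"tz": 0.0005,"twist": 0},{"tx": 0,"ty": 0,"tz": 0.0005,"twist": 0},{"tx": 0,"ty": 0,"tz": 0.0003,"twist": 0},{"tx": 0,"ty": 0,"tz": 0,"twist": 0},{"tx": 0,"ty": 0,"tz": 0,"twist": 0},{"tx": 0,"ty": 0,"tz": 0,"twist": 0}]}}

```text
clock: 33.3
position: [0.4559, 0.2791, 0.0325]
ee_rot: [-0.328, 3.124, 0.0]
force: [-4.7, -2.3, 11.7]
width: 0.213
gripper_force: 55.0
```

```bash
python3 -c "
from look import *
fm(3);tipst()"
```

```text
F [-3.010e+00 -2.660e+00  1.153e+01 -3.800e-01  8.900e-01 -1.000e-02]
33.45 [0.4559 0.2791 0.0325] [-0.978 -0.208] [-3.07 -2.37 11.35] 0.212 55.0
tip rel tile centre: X 0.0151 Y 0.3053 z 0.0065 yaw 12.00
```

Contact with the rest. I'll ease up slightly, release gently, and open to half.

{"api": "move_arm", "payload": {"motion": [{"tx": 0,"ty": 0,"tz": -0.0006,"twist": 0},{"tx": 0,"ty": 0,"tz": 0,"twist": 0},{"tx": 0,"ty": 0,"tz": 0,"twist": 0}], "squeeze": 5}}

```text
clock: 33.75
position: [0.4561, 0.2792, 0.0325]
ee_rot: [-0.328, 3.124, 0.0]
force: [-1.3, -0.1, 5.8]
width: 0.218
gripper_force: 5.0
```

{"api": "move_arm", "payload": {"motion": [{"tx": 0,"ty": 0,"tz": 0,"twist": 0},{"tx": 0,"ty": 0,"tz": 0,"twist": 0},{"tx": 0,"ty": 0,"tz": 0,"twist": 0},{"tx": 0,"ty": 0,"tz": 0,"twist": 0},{"tx": 0,"ty": 0,"tz": 0,"twist": 0},{"tx": 0,"ty": 0,"tz": -0.01,"twist": 0},{"tx": 0,"ty": 0,"tz": -0.03,"twist": 0},{"tx": 0,"ty": 0,"tz": -0.045,"twist": 0},{"tx": 0,"ty": 0,"tz": -0.045,"twist": 0},{"tx": 0,"ty": 0,"tz": -0.045,"twist": 0},{"tx": 0,"ty": 0,"tz": -0.02,"twist": 0},{"tx": 0,"ty": 0,"tz": 0,"twist": 0}], "gripper": 0}}

```text
clock: 34.95
position: [0.4575, 0.2801, 0.2316]
ee_rot: [-0.328, 3.118, 0.006]
force: [-0.1, 0.5, -0.2]
width: 0.503
gripper_force: 0.0
```

```bash
python3 - <<'E'
from look import *
im=save("wrist","wf");C=arm.calibration("wrist");st()
for q,z in(("spatula_grip",.051),("spatula_tip",.006),("rest_grip",.051)):
    for d in arm.place_of("wrist",q)[:3]: print(q,round(d["conf"],2),(np.array(d["point"])*[512,384]).round(0),onz("wrist",d["point"],z,C).round(4))
arm.get_image("scene");arm.get_image("side");tile()
# handle axis in wrist view
m=(im[90:205,225:300].max(2)<45).astype(np.uint8); ys,xs=np.nonzero(m); print(np.polyfit(ys,xs,1), xs.mean()+225)
for c in("scene","side"):
    for q in("spatula_grip","spatula_tip"):
        print(c,q,[(round(d["conf"],2),(np.array(d["point"])*[512,384]).round(0).tolist()) for d in arm.place_of(c,q)])
E
```

```text
35.0 [0.4566 0.2795 0.2294] [-0.978 -0.208] [-0.01  0.21 -0.52] 0.501 0.0
spatula_grip 0.95 [258. 172.] [0.4542 0.28   0.051 ]
spatula_grip 0.82 [125.  77.] [0.3885 0.1317 0.051 ]
spatula_tip 0.8 [346.  18.] [0.2796 0.339  0.006 ]
spatula_tip 0.78 [255. 253.] [0.5676 0.3004 0.006 ]
rest_grip 0.76 [256. 170.] [0.453 0.277 0.051]
scene 0.69 807 ctr px [206.  256.5] ctr XY mm [113.1  -5.7] corners [[68.0, -50.0], [156.0, -51.0], [156.0, 39.0], [65.0, 35.0]]
side 0.79 825 ctr px [339. 189.] ctr XY mm [109.9 -13.8] corners [[156.0, 30.0], [66.0, 38.0], [63.0, -59.0], [152.0, -61.0]]
side 0.69 982 ctr px [363.  326.4] ctr XY mm [ -23.2 -409. ] corners [[61.0, -417.0], [52.0, -391.0], [-139.0, -407.0], [-19.0, -429.0]]
[1.46560633e-02 2.23624098e+01] 248.0921985815603
scene spatula_grip [(0.88, [317.0, 225.0]), (0.72, [281.0, 206.0]), (0.71, [351.0, 165.0]), (0.39, [167.0, 159.0])]
scene spatula_tip [(0.94, [308.0, 264.0]), (0.79, [271.0, 186.0]), (0.78, [350.0, 201.0])]
side spatula_grip [(0.65, [248.0, 133.0]), (0.62, [334.0, 199.0]), (0.57, [147.0, 147.0]), (0.54, [234.0, 175.0]), (0.2, [340.0, 186.0])]
side spatula_tip [(0.87, [218.0, 195.0]), (0.85, [275.0, 131.0]), (0.64, [195.0, 131.0])]
```

```bash
python3 -c "
from cell import arm
print(arm.sign_off())"
```

```text
the job is handed in; nothing more can be done
None
```

The job is handed in: the tile was pushed snug at about 9 N, flipped over the step to lie upside down on the raised board with an estimated 10–18 mm overhang, and the spatula is back on its rest, right way up.

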